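# Put the inspected microscope objectives away in order

### The job

Move the four microscope objectives from the full inspection tray into the empty storage block, keeping their order: counted from the brass post of each rack, the objective in a given place of the tray goes into the same place of the block. Leave each one standing upright, nose up, flat on the floor of its own well; set them down gently, without dropping or tipping any over.

Things in the scene. Friction and masses are not known exactly. Their poses are not given: they have to be found in the camera images.
- obj_a: Loose microscope objective of bare metal, shortest of the four, 36 mm tall, with a wide flat front (24 mm across) almost as wide as the barrel. Stands nose up; the lowest 30 mm are a plain round barrel 28 mm in diameter, to be gripped there. Origin: centre of its underside (its mounting end), z up along the barrel; round, so its yaw means nothing. About 0.05 to 0.2 kg.
- obj_b: Loose microscope objective of bare metal, 46 mm tall, barrel straight to 34 mm then a plain cone to a 19 mm wide front. Stands nose up; the lowest 30 mm are a plain round barrel 28 mm in diameter, to be gripped there. Origin: centre of its underside (its mounting end), z up along the barrel; round, so its yaw means nothing. About 0.05 to 0.2 kg.
- obj_c: Loose microscope objective of bare metal, 57 mm tall, barrel straight to 36 mm then a slim nose, 20 tapering to 16 mm wide. Stands nose up; the lowest 30 mm are a plain round barrel 28 mm in diameter, to be gripped there. Origin: centre of its underside (its mounting end), z up along the barrel; round, so its yaw means nothing. About 0.05 to 0.2 kg.
- obj_d: Loose microscope objective of bare metal, tallest of the four, 68 mm, barrel straight to 38 mm, then a 23 mm wide neck with a dark ring and a pointed tip 10 mm wide. Stands nose up; the lowest 30 mm are a plain round barrel 28 mm in diameter, to be gripped there. Origin: centre of its underside (its mounting end), z up along the barrel; round, so its yaw means nothing. About 0.05 to 0.2 kg.
- cup_a: Fixed grey open cup on the tray, where obj_a stands at the start: 54 mm square outside, 46 inside, 12 mm high, floor 4 mm thick (its upper face 8 mm above the table). The four cups look alike; their order on the tray varies. Origin: centre of its underside, 4 mm above the table; axes parallel to the tray.
- cup_b: Fixed grey open cup on the tray, where obj_b stands at the start: 54 mm square outside, 46 inside, 12 mm high, floor 4 mm thick (its upper face 8 mm above the table). The four cups look alike; their order on the tray varies. Origin: centre of its underside, 4 mm above the table; axes parallel to the tray.
- cup_c: Fixed grey open cup on the tray, where obj_c stands at the start: 54 mm square outside, 46 inside, 12 mm high, floor 4 mm thick (its upper face 8 mm above the table). The four cups look alike; their order on the tray varies. Origin: centre of its underside, 4 mm above the table; axes parallel to the tray.
- cup_d: Fixed grey open cup on the tray, where obj_d stands at the start: 54 mm square outside, 46 inside, 12 mm high, floor 4 mm thick (its upper face 8 mm above the table). The four cups look alike; their order on the tray varies. Origin: centre of its underside, 4 mm above the table; axes parallel to the tray.
- tray: Inspection tray, full at the start: black plate 64 x 254 x 4 mm, a row of four grey cups, and at one end an upright brass post 14 mm thick, top at 30 mm. Origin: underside, middle of the row; x across, z up, y along the row to the post at y = +126 mm. Places 1 to 4 from the post: y = +84, +28, -28, -84 mm. Any yaw, left or right. Fixed.
- block: Storage block, empty at the start: white, 66 x 254 mm, a row of four wells 46 mm square, dark floor 9 mm and lips 16 mm above the table; at one end a brass post 14 mm thick, top at 35 mm. Origin: underside, middle of the row; x across, z up, y along the row to the post at y = +126 mm. Places 1 to 4 from the post: y = +84, +28, -28, -84 mm. Any yaw, left or right. Fixed.

How it is judged:
By the outcome, as a careful person would: the job done as asked, in the order asked, and still so for the second after the job is handed in, with the robot touching nothing.
It also fails if it takes over 112 s, if anything falls off the work surface, if the arm or the gripper's body presses on something with over 40 N, if the wrist force passes 120 N, or if a joint passes its speed limit or range.

### The arm

A 6-joint arm with a two-finger parallel gripper is mounted at the origin on the work surface. World frame = base frame: x ahead of the robot, y to its left, z up, the work surface at z = 0. Lengths are in m, angles in rad, forces in N, time in s.
With the tool pointing down it reaches from about 0.3 to 0.85 m from the base axis. Payload 4.2 kg.
Tool frame: the origin (TCP) lies on the centre line of the jaws, within the pads' length; the fingertips stand 25 mm ahead of it and the grasp point (between the pads) lies 6 mm ahead of it; z points along the fingers, y is the direction in which the jaws open and shut (so a half turn about z gives the same grasp; the last joint's range is limited). The gripper opens to 91 mm and grips with 3 to 60 N. Pads are 32 mm wide; open, the fingers measure 118 mm over their backs; the gripper's body (76 mm by 178 mm) begins 60 mm behind the grasp point.
Start: joints at [-1.143, 0.32, 1.565, -0, 1.257, -0.02], TCP at [0.249, -0.518, 0.214] pointing down, gripper open.
Joint ranges: [-3.11, 3.11], [-0.84, 2.01], [0.21, 2.61], [-1.34, 4.49], [0.05, 2.63], [-2.56, 2.56]. Speed limits (rad/s): [2.57, 2.57, 3.14, 3.14, 3.14, 3.14].

### API

Orientations are given as a 3x3 rotation matrix whose columns are the frame's x, y, z axes.
In Python, from bench import readout, cams, ticket, nets gives the robot as it stands.
- The arm moves only by the tool servo_tool, never from a script. Its argument "deltas" is a list of rows, each a list of 7 numbers: the shift along the tool's x, y, z in units of 1000 mm (1.0 is 1000 mm), then the turn, a rotation vector about the tool's x, y, z in units of 180 degrees (1.0 is 180 degrees), then the finger opening in mm, from 0 to 91.2. A call has 1 to 8 rows; each row is the pose to reach, as a shift and turn from the pose measured when the call began, along the tool's axes at that moment, turning the shorter way round; what a row does not reach only later rows make up. A row lasts 1/12 s, in which the tool goes at most 41.7 mm and 7.16 degrees, less where a joint would pass 70% of its speed; a pose out of reach is approached as far as the arm can. A call with a number of a shift or a turn outside -1 to 1 is refused whole. A call with a gripper value outside its range is refused whole. The fingers move at their own pace and stop on an object; the grip force is fixed at half the most. Time passes only in rows, so rows that repeat a pose let the fingers close. It gives the time, the measured TCP pose, the force and the opening at its end, in the units of the state.
- readout.get_state(): the state, without advancing time (a new reading comes with each control period).
- cams.get_image(name): name is "scene" or "top" or "wrist"; returns (picture, depth): 400x640x3 uint8, blue, green, red; 400x640 float32, m along the optical axis (not along the pixel's ray), 0 where there is no reading.
- cams.camera_params(name): a dict with "vfov" (degrees; the focal length in pixels is half the picture's height over the tangent of half this angle, whatever the lens; pixels are square), "cx", "cy" (the principal point, pixels), "rvec" (rotation vector, rad) and "tvec" (3), from world to camera coordinates, as OpenCV has them. Camera axes: x right, y down, z forward; pixel columns grow to the right and rows downward; lengths in m; the calibration is good to about 2 mm. A picture is of the moment at which its call begins: read the wrist's pose just before it. camera_params takes no time and is no camera call; for the wrist camera it gives the pose at the moment of the call.
- ticket.close_job(): hands the job in, once; it reports no verdict.
Trained networks look in the newest picture that a camera, given by its name, has taken for a name from the list of things; names that differ only in an ending like _2 or _b are one class to them, and where a whole thing is asked for, a point or a joint stands for the part that bears it (a point fixed in the world has none). Each returns a list of dicts, best first, with "p" (0 to 1); they miss things now and then, are a little off and sometimes report something else, mostly with a low value. They report only what shows in the picture. A call takes as long as a camera call.
- nets.outline_of(query, camera): "mask" (400x640 bool, what is visible of it) and "box" ([left, top, width, height] in pixels, round what is visible of it).
The state is a dict: "t": time; "joint_pos": joint angles; "qd": joint speeds; "joint_torque": joint torques, N m; "position": TCP position; "eef_rot": TCP orientation; "wrist_force": force on the tool from outside, world axes, zero at the start; "moment": the same for the moment, N m; "width": finger opening in m.
Only numpy, scipy, OpenCV 4.12 (cv2) and the standard library are available. Lean on these libraries where they do the work, as an engineer would, in place of code of your own. Each camera call takes 0.05 s, during which the arm holds its last target.

## Working session

There is one attempt and no reset: what is moved stays moved. The work goes in short steps, Python scripts to look and compute and a tool call to move; the robot and the scene stay as the last step left them, time stands still between calls to the robot, and variables do not carry over. Pictures are saved under pics/ and viewed, and the job is handed in when it is done.

Besides the shell and the picture viewer there is one more tool, called after "Emit:" as a command line: name --pt "numbers of a row" for each row, then --argument value for the rest. servo_tool: Moves the arm, as the interface text tells. Its arguments: {"type":"object","properties":{"deltas":{"type":"array"}},"required":["deltas"]}

```bash
ls; mkdir -p pics; python3 - <<'E'
from bench import readout, cams
import cv2, numpy as np
s=readout.get_state()
print(s['t'],s['position'],s['eef_rot'],s['width'])
for n in ("scene","top"):
    im,d=cams.get_image(n); cv2.imwrite(f"pics/{n}0.png",im); np.savez(f"{n}0.npz",im=im,d=d)
    print(n,cams.camera_params(n))
E
```

```text
pics
0.0 [ 0.24873719 -0.51784942  0.2131955 ] [[ 9.01390658e-01  4.33006069e-01 -7.91090876e-04]
 [ 4.33006792e-01 -9.01389178e-01  1.63336412e-03]
 [-5.82417569e-06 -1.81484688e-03 -9.99998353e-01]] 0.0913546413860628
scene {'vfov': 45.24059068424454, 'cx': 317.21464053607764, 'cy': 194.8463159944259, 'rvec': array([ 1.85327541,  1.52085747, -0.66092579]), 'tvec': array([-0.07450264, -0.3262576 ,  1.40187824])}
top {'vfov': 45.140027651479436, 'cx': 314.95421427410747, 'cy': 202.27817393784068, 'rvec': array([ 2.10872819, -2.119237  ,  0.22433994]), 'tvec': array([-0.04176037,  0.54044982,  1.13506352])}
```

View pics/top0.png

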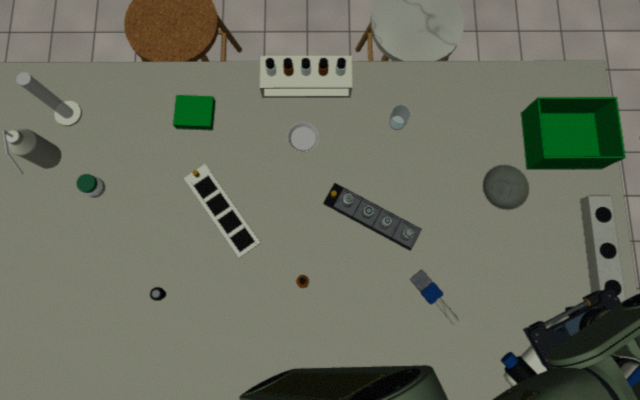

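View pics/scene0.png

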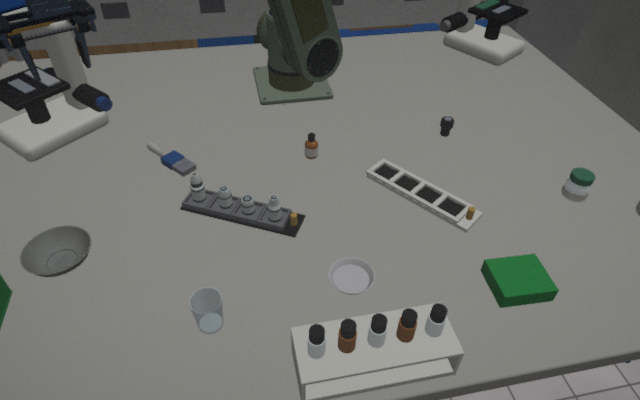

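```bash
cat > h.py <<'E'
import numpy as np, cv2
from bench import readout, cams, nets
def K(p):
    f=200/np.tan(np.radians(p['vfov'])/2); return f,p['cx'],p['cy']
def cloud(d,p):
    f,cx,cy=K(p); v,u=np.mgrid[0:400,0:640]
    P=np.stack([(u-cx)/f*d,(v-cy)/f*d,d],-1)
    R=cv2.Rodrigues(p['rvec'])[0]
    return (P-p['tvec'])@R
def ray(uv,p,z):
    f,cx,cy=K(p); R=cv2.Rodrigues(p['rvec'])[0]
    c=-R.T@p['tvec']; r=R.T@np.array([(uv[0]-cx)/f,(uv[1]-cy)/f,1]); return c+r*(z-c[2])/r[2]
E
python3 - <<'E'
from h import *
for cam in ("top","scene"):
    im,d=cams.get_image(cam); p=cams.camera_params(cam); W=cloud(d,p)
    for q in ("tray","block","obj_a","cup_a"):
        for o in nets.outline_of(q,cam)[:6]:
            m=o['mask']&(d>0); pts=W[m]
            v,u=np.nonzero(o['mask'])
            r=cv2.minAreaRect(pts[:,:2].astype(np.float32)*1000) if len(pts)>5 else None
            print(cam,q,round(o['p'],2),o['box'],(u.mean().round(1),v.mean().round(1)),np.median(pts,0).round(3), np.percentile(pts[:,2],[2,98]).round(3) if len(pts) else '', r)
E
```

```text
top block 0.87 [187.5, 162.8, 71.5, 93.5] (np.float64(221.1), np.float64(210.4)) [0.529 0.195 0.012] [0.003 0.021] ((533.4490356445312, 199.5552520751953), (264.4285583496094, 70.6345443725586), 35.38535690307617)
top obj_a 0.69 [339.6, 194.0, 13.1, 12.6] (np.float64(346.5), np.float64(199.9)) [ 0.547 -0.123  0.048] [0.006 0.069] ((552.3273315429688, -123.47833251953125), (32.85064697265625, 26.650699615478516), 50.58234786987305)
top obj_a 0.65 [400.7, 230.2, 10.7, 12.1] (np.float64(406.9), np.float64(233.4)) [ 0.461 -0.268  0.062] [0.018 0.08 ] ((463.24554443359375, -270.6731262207031), (22.450788497924805, 23.734933853149414), 77.28810119628906)
top obj_a 0.58 [361.4, 207.0, 14.7, 10.8] (np.float64(367.2), np.float64(211.8)) [ 0.518 -0.175  0.043] [0.026 0.048] ((519.5350952148438, -175.70697021484375), (24.688501358032227, 24.4372501373291), 40.769615173339844)
top obj_a 0.52 [379.6, 216.5, 14.0, 11.3] (np.float64(385.1), np.float64(222.6)) [ 0.49  -0.217  0.051] [0.017 0.058] ((491.1917419433594, -219.396240234375), (24.736886978149414, 23.83132553100586), 37.67888641357422)
top
[... 2609 characters left out ...]
58.372642517089844), 60.34584045410156)
scene cup_a 0.89 [203.7, 194.8, 37.7, 23.7] (np.float64(221.4), np.float64(206.9)) [ 0.508 -0.236  0.011] [0.005 0.017] ((499.4205627441406, -226.1312713623047), (55.20159912109375, 54.05854034423828), 61.7528190612793)
scene cup_a 0.84 [232.0, 199.3, 32.8, 21.7] (np.float64(248.3), np.float64(212.9)) [ 0.535 -0.178  0.01 ] [0.003 0.018] ((518.2096557617188, -173.4403076171875), (58.029518127441406, 75.50279235839844), 65.1101303100586)
scene cup_a 0.72 [183.4, 190.3, 33.0, 20.7] (np.float64(198.0), np.float64(201.2)) [ 0.48  -0.278  0.011] [0.003 0.018] ((468.3003845214844, -279.29254150390625), (67.4500961303711, 57.1740608215332), 65.50616455078125)
```

```bash
python3 - <<'E'
from h import *
for cam in ("top","scene"):
    z=np.load(f"{cam}0.npz"); im,d=z['im'],z['d']; p=cams.camera_params(cam)
    g=im.max(2)
    # wells: dark comps near the block
    m=(g<45).astype(np.uint8)
    if cam=="top": box=(180,160,85,100)
    else: box=(362,155,125,75)
    mm=np.zeros_like(m); x,y,w,h=box; mm[y:y+h,x:x+w]=m[y:y+h,x:x+w]
    n,l,st,c=cv2.connectedComponentsWithStats(mm)
    print(cam)
    for i in range(1,n):
        if st[i,4]>40: print(st[i],c[i].round(1), ray(c[i],p,0.009).round(4), ray(c[i],p,0.016).round(4))
    x,y,w,h=(320,180,110,75) if cam=="top" else (175,165,135,75)
    cv2.imwrite(f"pics/{cam}_tray.png",cv2.resize(im[y:y+h,x:x+w],None,fx=6,fy=6,interpolation=cv2.INTER_CUBIC))
    x,y,w,h=box
    cv2.imwrite(f"pics/{cam}_block.png",cv2.resize(im[y:y+h,x:x+w],None,fx=6,fy=6,interpolation=cv2.INTER_CUBIC))
    # posts, brass
    hsv=cv2.cvtColor(im,cv2.COLOR_BGR2HSV)
    b=((hsv[...,0]>12)&(hsv[...,0]<28)&(hsv[...,1]>130)&(hsv[...,2]>70)).astype(np.uint8)
    n,l,st,c=cv2.connectedComponentsWithStats(b)
    for i in range(1,n):
        if st[i,4]>10: print('brass',st[i],c[i].round(1), ray(c[i],p,0.03).round(4))
E
```

```text
top
[195 177  22  21 253] [205.3 186.9] [0.5923 0.2393 0.009 ] [0.5906 0.2377 0.016 ]
[207 194  22  21 260] [217.3 204. ] [0.5467 0.2066 0.009 ] [0.5453 0.2052 0.016 ]
[219 211  22  22 268] [229.6 221.5] [0.501  0.1736 0.009 ] [0.4998 0.1724 0.016 ]
[231 229  23  22 274] [242.  239.3] [0.4552 0.1407 0.009 ] [0.4543 0.1397 0.016 ]
brass [ 125    0   92   61 4892] [170.1  27.9] [1.0355 0.3494 0.03  ]
brass [218  30   8  31 110] [222.9  43.7] [0.9873 0.2033 0.03  ]
brass [367  32   5  28  83] [369.6  45.5] [ 0.9809 -0.1956  0.03  ]
brass [193 170   5   6  20] [194.8 172.3] [0.6257 0.2628 0.03  ]
brass [331 191   6   5  24] [333.3 192.9] [ 0.57   -0.0914  0.03  ]
brass [297 275  11  12  38] [300.4 282.3] [ 0.3458 -0.0079  0.03  ]
scene
[418 188  22  14 101] [428.3 194.2] [0.5447 0.2075 0.009 ] [0.5519 0.2034 0.016 ]
[442 199  21  16 125] [451.4 206.9] [0.5914 0.2403 0.009 ] [0.5982 0.2358 0.016 ]
brass [ 12  22  37  12 105] [28.7 27.7] [-0.4615 -0.8033  0.03  ]
brass [307 142  10   6  32] [311.7 144.1] [ 0.3481 -0.0098  0.03  ]
brass [469 208   5   4  14] [471.1 209. ] [0.6249 0.2638 0.03  ]
brass [291 213   6   5  19] [293.6 215. ] [ 0.5756 -0.0913  0.03  ]
brass [405 325  11   6  15] [410.2 328.1] [0.8634 0.0475 0.03  ]
brass [345 338  10   3  11] [349.8 339.3] [ 0.8642 -0.0516  0.03  ]
```

View pics/top_tray.png

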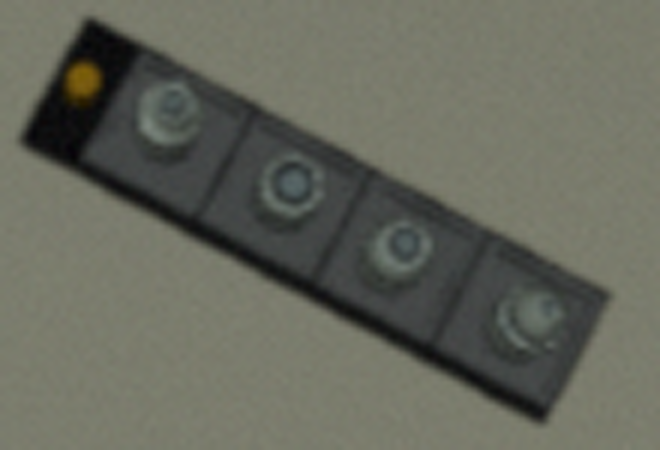

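View pics/top_block.png

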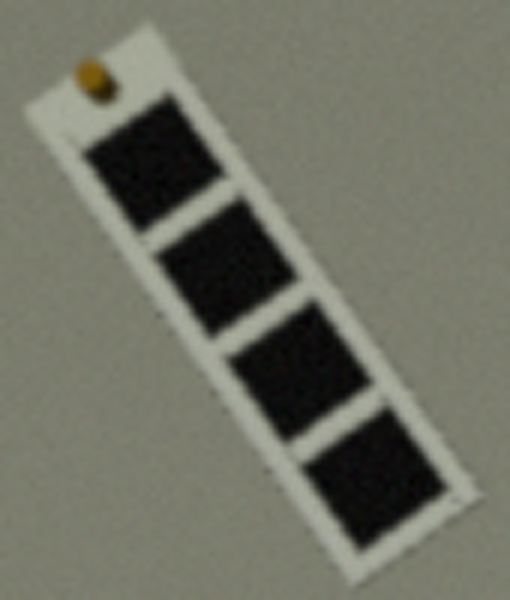

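```bash
cat >> h.py <<'E'
def go(pos,yaw,s=None):
    """print needed shift (tool axes, m) and turn (units of 180deg) to reach pos with tool x at yaw deg, pointing down"""
    s=s or readout.get_state(); R=np.array(s['eef_rot']); p=np.array(s['position'])
    c,n=np.cos(np.radians(yaw)),np.sin(np.radians(yaw))
    T=np.array([[c,n,0],[n,-c,0],[0,0,-1.]])
    rv=cv2.Rodrigues(R.T@T)[0].ravel()/np.pi
    print('shift',(R.T@(np.array(pos)-p)).round(4),'turn',rv.round(4),'t',round(s['t'],2),'pos',p.round(4),'w',round(s['width'],4),'F',np.round(s['wrist_force'],1),'j6',round(s['joint_pos'][5],2))
E
python3 - <<'E'
from h import *
p=cams.camera_params('wrist'); s=readout.get_state()
R=cv2.Rodrigues(p['rvec'])[0]; c=-R.T@p['tvec']
Rt=np.array(s['eef_rot']); print('cam in tool',Rt.T@(c-s['position']),'axes\n',(Rt.T@R.T).round(3),p['vfov'])
go((0.505,-0.20,0.30),60.5)
E
```

```text
cam in tool [ 8.13200002e-02  4.21248573e-05 -1.70062445e-01] axes
 [[ 0.    -0.958 -0.286]
 [ 1.     0.     0.   ]
 [-0.    -0.286  0.958]] 63.29219746925705
shift [ 0.3686 -0.1761 -0.0859] turn [ 0.      0.     -0.1936] t 0.6 pos [ 0.249  -0.5183  0.2141] w 0.0912 F [-0.2 -0.5  0.1] j6 -0.02
```

Emit:
servo_tool --pt "0.01 -0.005 -0.03 0 0 0 91" --pt "0.03 -0.015 -0.06 0 0 -0.015 91" --pt "0.06 -0.03 -0.086 0 0 -0.035 91" --pt "0.09 -0.045 -0.086 0 0 -0.055 91" --pt "0.125 -0.06 -0.086 0 0 -0.08 91" --pt "0.16 -0.076 -0.086 0 0 -0.1 91" --pt "0.195 -0.093 -0.086 0 0 -0.12 91" --pt "0.23 -0.11 -0.086 0 0 -0.14 91"

```text
t: 1.27
position: [0.4095, -0.318, 0.3003]
eef_rot: [[0.629, 0.777, 0.001], [0.777, -0.629, -0.0], [-0.0, 0.001, -1.0]]
wrist_force: [-0.1, -0.3, -0.8]
width: 0.0907
```

```bash
python3 -c "
from h import *
go((0.505,-0.20,0.30),60.5)"
```

```text
shift [ 0.1519 -0.      0.0003] turn [ 0.0002  0.     -0.0527] t 1.27 pos [ 0.4095 -0.318   0.3003] w 0.0907 F [-0.1 -0.3 -0.8] j6 -0.0
```

Emit:
servo_tool --pt "0.03 0 0 0 0 -0.013 91" --pt "0.06 0 0 0 0 -0.026 91" --pt "0.09 0 0 0 0 -0.04 91" --pt "0.12 0 0 0 0 -0.0527 91" --pt "0.14 0 0 0 0 -0.0527 91" --pt "0.152 0 0 0 0 -0.0527 91" --pt "0.152 0 0 0 0 -0.0527 91"

```text
t: 1.85
position: [0.5062, -0.1983, 0.3001]
eef_rot: [[0.49, 0.872, 0.001], [0.872, -0.49, 0.0], [0.0, 0.001, -1.0]]
wrist_force: [-0.9, 0.6, -0.7]
width: 0.0911
```

```bash
python3 - <<'E'
from h import *
s=readout.get_state(); print(s['position'],np.abs(s['qd']).max())
p=cams.camera_params('wrist'); im,d=cams.get_image('wrist'); W=cloud(d,p)
cv2.imwrite('pics/w1.png',im); np.savez('w1.npz',im=im,d=d,**p)
for q in ("obj_a","cup_a","tray"):
    for o in nets.outline_of(q,'wrist')[:6]:
        m=o['mask']&(d>0); pts=W[m]
        r=cv2.minAreaRect(pts[:,:2].astype(np.float32)*1000)
        print(q,round(o['p'],2),np.round(o['box']),np.median(pts,0).round(3), np.percentile(pts[:,2],[2,98]).round(3),np.round(r[0],1),np.round(r[1],1),round(r[2],1))
E
```

```text
[ 0.50619715 -0.1983481   0.30014642] 0.04755781250750796
obj_a 0.93 [306. 126.  25.  24.] [ 0.524 -0.175  0.043] [0.016 0.046] [ 523.6 -176.5] [27.1 27. ] 12.4
obj_a 0.91 [304. 164.  22.  22.] [ 0.498 -0.217  0.05 ] [0.016 0.055] [ 496.7 -219.7] [25.4 26.8] 79.0
obj_a 0.86 [307. 204.  19.  27.] [ 0.471 -0.268  0.057] [0.015 0.076] [ 468.4 -272.3] [23.1 26.8] 43.5
obj_a 0.72 [305.  83.  23.  20.] [ 0.553 -0.127  0.052] [0.044 0.066] [ 553.3 -126.7] [26.1 26.1] 13.9
cup_a 0.98 [297. 194.  42.  35.] [ 0.476 -0.268  0.009] [0.003 0.017] [ 467.2 -276.1] [66.3 55.5] 61.6
cup_a 0.93 [298.  74.  46.  39.] [ 0.55  -0.127  0.008] [0.006 0.017] [ 551.5 -127.2] [52.8 54. ] 60.8
cup_a 0.87 [301. 154.  39.  40.] [ 0.501 -0.225  0.009] [0.006 0.017] [ 497.  -226.5] [56.5 54.8] 61.1
cup_a 0.68 [302. 117.  35.  39.] [ 0.526 -0.172  0.008] [0.006 0.017] [ 524.3 -175.5] [54.7 53.4] 61.1
tray 0.96 [294.  53.  46. 176.] [ 0.562 -0.098  0.004] [0.002 0.03 ] [ 517.9 -187.6] [248.3  65. ] 61.5
tray 0.42 [308. 128.  22.  22.] [ 0.524 -0.176  0.043] [0.011 0.046] [ 521.8 -178.1] [32.1 27.5] 31.8
```

View pics/w1.png

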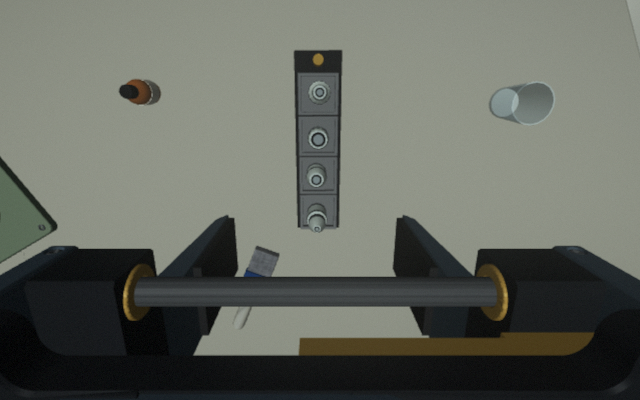

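```bash
python3 -c "
from h import *
go((0.5532,-0.127,0.0445),61)"
```

```text
shift [0.0886 0.0059 0.2558] turn [ 0.0002  0.0003 -0.0032] t 2.05 pos [ 0.5043 -0.2009  0.3004] w 0.091 F [-0.5  0.2 -0.4] j6 0.12
```

Emit:
servo_tool --pt "0.02 0.001 0.02 0 0 -0.003 91" --pt "0.045 0.003 0.045 0 0 -0.003 91" --pt "0.07 0.005 0.07 0 0 -0.003 91" --pt "0.083 0.006 0.1 0 0 -0.003 91" --pt "0.0886 0.006 0.125 0 0 -0.003 91" --pt "0.0886 0.006 0.14 0 0 -0.003 91" --pt "0.0886 0.006 0.14 0 0 -0.003 91" --pt "0.0886 0.006 0.14 0 0 -0.003 91"

```text
t: 2.72
position: [0.5527, -0.1279, 0.1601]
eef_rot: [[0.487, 0.874, -0.001], [0.874, -0.487, -0.001], [-0.001, -0.001, -1.0]]
wrist_force: [0.6, -0.1, 0.7]
width: 0.0917
```

```bash
cat >> h.py <<'E'
def look(name,qs=("obj_a",),n=6):
    s=readout.get_state(); print(np.round(s['position'],4),'qd',np.abs(s['qd']).max().round(3))
    p=cams.camera_params('wrist'); im,d=cams.get_image('wrist'); W=cloud(d,p)
    cv2.imwrite(f'pics/{name}.png',im); np.savez(f'{name}.npz',im=im,d=d,**p)
    for q in qs:
        for o in nets.outline_of(q,'wrist')[:n]:
            m=o['mask']&(d>0); pts=W[m]
            if len(pts)<10: continue
            r=cv2.minAreaRect(pts[:,:2].astype(np.float32)*1000)
            print(q,round(o['p'],2),np.round(o['box']),np.median(pts,0).round(3), np.percentile(pts[:,2],[2,98]).round(3),np.round(r[0],1),np.round(r[1],1),round(r[2],1))
E
python3 -c "
from h import *
look('w2')
go((0.5532,-0.127,0.0445),61)"
```

```text
[ 0.5527 -0.1279  0.1601] qd 0.041
obj_a 0.94 [300. 220.  29.  39.] [ 0.526 -0.172  0.042] [0.01  0.045] [ 521.6 -182.2] [40.  28.3] 60.1
obj_a 0.77 [296. 163.  30.  40.] [ 0.556 -0.121  0.048] [0.007 0.066] [ 549.6 -130.6] [39.7 28.9] 51.3
obj_a 0.75 [295. 265.  29.  11.] [ 0.503 -0.209  0.022] [0.009 0.037] [ 500.9 -212.9] [11.  26.5] 57.2
obj_a 0.7 [298. 309.  28.  26.] [ 0.473 -0.263  0.031] [0.008 0.049] [ 470.1 -266.3] [13.2 27.5] 67.3
shift [ 0.0006 -0.0016  0.1174] turn [ 0.0011  0.0001 -0.0006] t 2.82 pos [ 0.554  -0.1281  0.1619] w 0.0912 F [0.5 0.7 1.1] j6 0.26
```

View pics/w2.png

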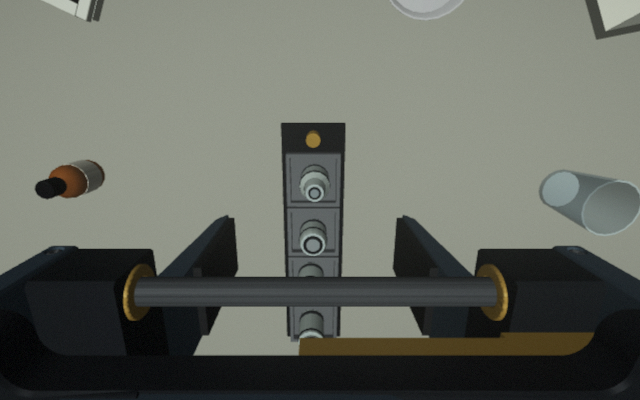

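Emit:
servo_tool --pt "0 -0.001 0.02 0 0 0 91" --pt "0 -0.001 0.045 0 0 0 91" --pt "0 -0.001 0.07 0 0 0 91" --pt "0 -0.001 0.09 0 0 0 91" --pt "0 -0.001 0.105 0 0 0 91" --pt "0 -0.001 0.114 0 0 0 91" --pt "0 -0.001 0.117 0 0 0 91" --pt "0 -0.001 0.117 0 0 0 91"

```text
t: 3.48
position: [0.5539, -0.1283, 0.0454]
eef_rot: [[0.487, 0.873, 0.004], [0.873, -0.487, -0.002], [-0.0, 0.004, -1.0]]
wrist_force: [-0.3, 0.0, 0.8]
width: 0.0911
```

```bash
python3 -c "
from h import *
go((0.5532,-0.127,0.0445),61)"
```

```text
shift [ 0.0008 -0.0012  0.0009] turn [ 0.0014  0.     -0.0008] t 3.48 pos [ 0.5539 -0.1283  0.0454] w 0.0911 F [-0.3  0.   0.8] j6 0.26
```

Emit:
servo_tool --pt "0 0 0.0005 0 0 0 75" --pt "0 0 0.0005 0 0 0 60" --pt "0 0 0.0005 0 0 0 50" --pt "0 0 0.0005 0 0 0 42" --pt "0 0 0.0005 0 0 0 34" --pt "0 0 0.0005 0 0 0 28" --pt "0 0 0.0005 0 0 0 22" --pt "0 0 0.0005 0 0 0 20"

```text
t: 4.15
position: [0.5539, -0.1282, 0.045]
eef_rot: [[0.487, 0.873, 0.004], [0.873, -0.487, -0.002], [-0.0, 0.004, -1.0]]
wrist_force: [0.2, 0.8, 0.3]
width: 0.0405
```

Emit:
servo_tool --pt "0 0 0 0 0 0 20" --pt "0 0 0 0 0 0 20" --pt "0 0 0 0 0 0 20"

```text
t: 4.4
position: [0.5533, -0.128, 0.0449]
eef_rot: [[0.487, 0.873, 0.003], [0.873, -0.487, -0.002], [-0.0, 0.003, -1.0]]
wrist_force: [-0.5, -1.7, -2.3]
width: 0.0229
```

```bash
python3 -c "
from h import *
go((0.5532,-0.127,0.0445),61)
look('w3')"
```

```text
shift [ 0.0008 -0.0006  0.0004] turn [ 0.001   0.0001 -0.0008] t 4.4 pos [ 0.5533 -0.128   0.0449] w 0.0229 F [-0.5 -1.7 -2.3] j6 0.26
[ 0.5533 -0.128   0.0449] qd 0.029
obj_a 0.86 [291. 308.  42.  28.] [ 0.525 -0.174  0.044] [0.037 0.045] [ 524.6 -174.7] [22.5 26. ] 62.9
obj_a 0.82 [290. 201.  47.  72.] [ 0.558 -0.12   0.049] [0.012 0.066] [ 550.  -132.9] [43.9 28.5] 54.7
```

View pics/w3.png

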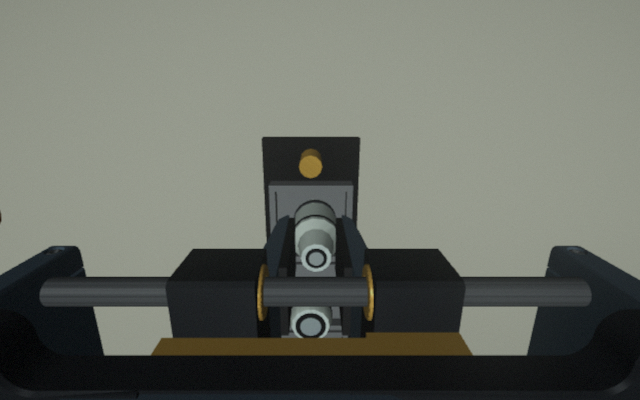

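```bash
python3 - <<'E'
from h import *
s=readout.get_state(); print(s['t'],s['width'],s['wrist_force'],s['position'])
z=np.load('w3.npz'); im,d=z['im'],z['d']; p={k:z[k] for k in('vfov','cx','cy','rvec','tvec')}
W=cloud(d,p); Rt=np.array(s['eef_rot']); T=(W-s['position'])@Rt
for r in range(195,330,9):
    print(r,[tuple((T[r,c]*1000).round().astype(int)) for c in range(264,370,8)])
cv2.imwrite('pics/w3z.png',cv2.resize(im[130:350,220:410],None,fx=3.5,fy=2.7))
E
```

```text
4.5 0.022724287177742185 [ 0.00861275  0.03262342 -0.43980279] [ 0.55374517 -0.12816589  0.04475956]
195 [(np.int64(15), np.int64(-36), np.int64(45)), (np.int64(20), np.int64(-28), np.int64(29)), (np.int64(18), np.int64(-24), np.int64(38)), (np.int64(18), np.int64(-18), np.int64(37)), (np.int64(18), np.int64(-13), np.int64(37)), (np.int64(18), np.int64(-8), np.int64(37)), (np.int64(18), np.int64(-2), np.int64(36)), (np.int64(18), np.int64(3), np.int64(38)), (np.int64(18), np.int64(8), np.int64(38)), (np.int64(18), np.int64(14), np.int64(37)), (np.int64(18), np.int64(19), np.int64(38)), (np.int64(20), np.int64(23), np.int64(30)), (np.int64(15), np.int64(31), np.int64(47)), (np.int64(16), np.int64(36), np.int64(45))]
204 [(np.int64(9), np.int64(-36), np.int64(45)), (np.int64(14), np.int64(-28), np.int64(29)), (np.int64(12), np.int64(-24), np.int64(37)), (np.int64(11), np.int64(-19), np.int64(38)), (np.int64(12), np.int64(-13), np.int64(36)), (np.int64(14), np.int64(-8), np.int64(30)), (np.int64(16), np.int64(-2), np.int64(25)), (np.int64(15), np.int64(3), np.int64(27)), (np.int64(13), 
[... 7749 characters left out ...]
(15), np.int64(-78)), (np.int64(27), np.int64(14), np.int64(-98))]
321 [(np.int64(20), np.int64(-15), np.int64(-92)), (np.int64(8), np.int64(-15), np.int64(-77)), (np.int64(-8), np.int64(-15), np.int64(-57)), (np.int64(-10), np.int64(-12), np.int64(-54)), (np.int64(-53), np.int64(-12), np.int64(1)), (np.int64(-54), np.int64(-7), np.int64(1)), (np.int64(-53), np.int64(-2), np.int64(1)), (np.int64(-52), np.int64(3), np.int64(-1)), (np.int64(-52), np.int64(8), np.int64(0)), (np.int64(-79), np.int64(15), np.int64(34)), (np.int64(-9), np.int64(12), np.int64(-55)), (np.int64(-6), np.int64(15), np.int64(-59)), (np.int64(10), np.int64(15), np.int64(-79)), (np.int64(20), np.int64(15), np.int64(-92))]
```

View pics/w3z.png

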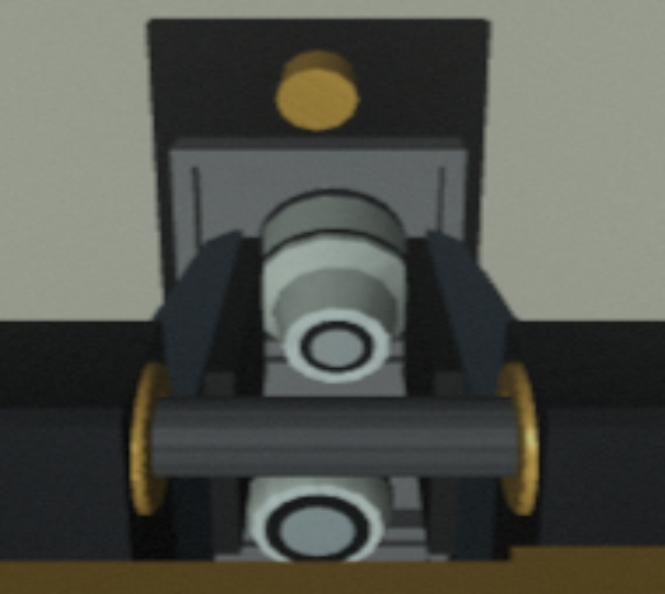

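Emit:
servo_tool --pt "0 0 -0.003 0 0 0 20" --pt "0 0 -0.008 0 0 0 20" --pt "0 0 -0.015 0 0 0 20" --pt "0 0 -0.025 0 0 0 20" --pt "0 0 -0.035 0 0 0 20" --pt "0 0 -0.04 0 0 0 20" --pt "0 0 -0.04 0 0 0 20"

```text
t: 5.08
position: [0.5549, -0.1284, 0.0869]
eef_rot: [[0.487, 0.873, 0.007], [0.873, -0.487, -0.003], [0.001, 0.008, -1.0]]
wrist_force: [0.6, 0.5, -0.3]
width: 0.0228
```

```bash
python3 - <<'E'
from h import *
look('w4')
s=readout.get_state(); print(s['t'],s['width'],s['wrist_force'],s['position'])
z=np.load('w4.npz'); im,d=z['im'],z['d']; p={k:z[k] for k in('vfov','cx','cy','rvec','tvec')}
W=cloud(d,p); Rt=np.array(s['eef_rot']); T=(W-s['position'])@Rt*1000
for r in (213,222,231,240,249,258,267): print(r,T[r,312].round(), T[r,320].round())
cv2.imwrite('pics/w4z.png',cv2.resize(im[130:350,220:410],None,fx=3.5,fy=2.7))
E
```

```text
[ 0.5549 -0.1284  0.0869] qd 0.028
obj_a 0.85 [292. 200.  44.  72.] [ 0.559 -0.121  0.091] [0.054 0.108] [ 547.4 -147.3] [72.4 30.8] 61.1
obj_a 0.63 [290. 306.  32.  29.] [ 0.503 -0.21   0.03 ] [0.011 0.046] [ 498.6 -214. ] [16.  28.2] 66.2
obj_a 0.51 [297. 256.  30.  20.] [ 0.526 -0.164  0.038] [0.014 0.107] [ 535.8 -151.4] [60.6 23.7] 67.7
5.1833 0.02255579994439434 [-0.12981726 -0.1156612  -2.40264069] [ 0.55370854 -0.12813039  0.08521157]
213 [16. -0.  8.] [15.  4.  9.]
222 [14. -0. -3.] [14.  4. -2.]
231 [11. -0. -8.] [11.  4. -8.]
240 [ 10.  -0. -17.] [ 10.   4. -17.]
249 [  7.  -0. -21.] [  7.   4. -21.]
258 [  2.  -0. -23.] [  2.   4. -23.]
267 [ -3.  -0. -22.] [  81.    1. -172.]
```

View pics/w4z.png

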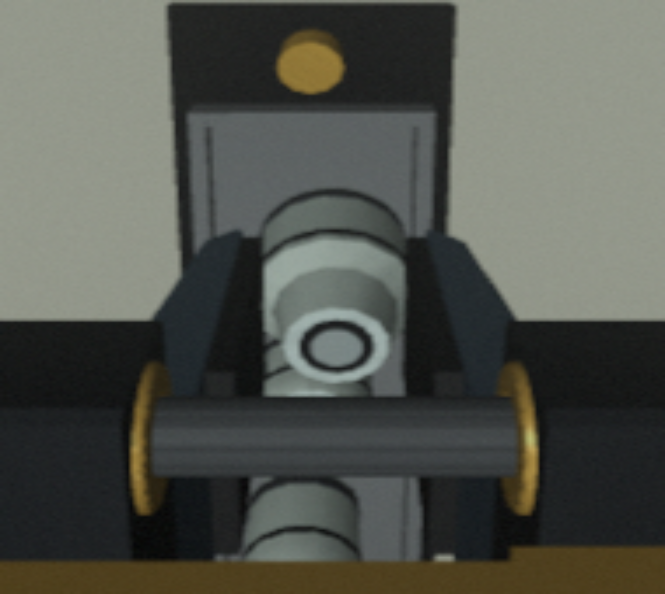

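```bash
python3 -c "
from h import *
go((0.58,0.21,0.20),35.7)"
```

```text
shift [ 0.3081 -0.1411 -0.1154] turn [ 0.0015 -0.0004  0.1398] t 5.18 pos [ 0.5537 -0.1281  0.0852] w 0.0226 F [-0.1 -0.1 -2.4] j6 0.26
```

Emit:
servo_tool --pt "0 0 -0.015 0 0 0 20" --pt "0 0 -0.035 0 0 0 20" --pt "0.008 -0.004 -0.06 0 0 0.005 20" --pt "0.024 -0.012 -0.085 0 0 0.012 20" --pt "0.048 -0.022 -0.105 0 0 0.024 20" --pt "0.076 -0.035 -0.115 0 0 0.036 20" --pt "0.106 -0.049 -0.115 0 0 0.05 20" --pt "0.136 -0.062 -0.115 0 0 0.064 20"

```text
t: 5.85
position: [0.5652, 0.0223, 0.2005]
eef_rot: [[0.654, 0.757, 0.005], [0.757, -0.654, -0.002], [0.002, 0.005, -1.0]]
wrist_force: [0.7, 0.6, -1.6]
width: 0.0227
```

```bash
python3 -c "
from h import *
go((0.58,0.21,0.20),35.7)"
```

```text
shift [ 0.1517 -0.1115  0.0002] turn [ 0.0016 -0.0007  0.0748] t 5.85 pos [0.5652 0.0223 0.2005] w 0.0227 F [ 0.7  0.6 -1.6] j6 0.73
```

Emit:
servo_tool --pt "0.025 -0.018 0 0.0016 0 0.012 20" --pt "0.05 -0.037 0 0.0016 0 0.025 20" --pt "0.075 -0.055 0 0.0016 0 0.037 20" --pt "0.1 -0.073 0 0.0016 0 0.05 20" --pt "0.122 -0.09 0 0.0016 0 0.062 20" --pt "0.14 -0.103 0 0.0016 0 0.072 20" --pt "0.15 -0.11 0 0.0016 0 0.075 20" --pt "0.1517 -0.1115 0 0.0016 0 0.075 20"

```text
t: 6.52
position: [0.5797, 0.2124, 0.1991]
eef_rot: [[0.811, 0.585, 0.0], [0.585, -0.811, 0.002], [0.001, -0.001, -1.0]]
wrist_force: [1.1, -0.3, -1.3]
width: 0.0223
```

```bash
python3 - <<'E'
from h import *
look('w5',("block",))
z=np.load('w5.npz'); im,d=z['im'],z['d']; p={k:z[k] for k in('vfov','cx','cy','rvec','tvec')}
m=(im.max(2)<45).astype(np.uint8); n,l,st,c=cv2.connectedComponentsWithStats(m)
for i in range(1,n):
    if 100<st[i,4]<8000: print(st[i],c[i].round(1),ray(c[i],p,0.009).round(4),ray(c[i],p,0.016).round(4))
go((0.592,0.239,0.05),35.7)
E
```

```text
[0.5797 0.2124 0.1991] qd 0.032
block 0.72 [273.  97.  62. 178.] [0.587 0.236 0.009] [0.007 0.033] [548.2 209.2] [216.2  68.7] 35.8
[ 281  129   41   40 1557] [301.6 148. ] [0.5922 0.2399 0.009 ] [0.5932 0.2403 0.016 ]
shift [ 0.0269 -0.0162  0.1494] turn [-0.0001 -0.0002  0.0003] t 6.62 pos [0.5796 0.2101 0.1994] w 0.0228 F [-0.4 -0.8 -2. ] j6 1.28
```

View pics/w5.png

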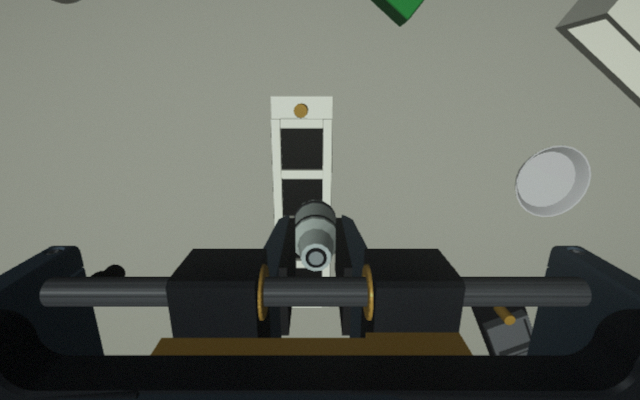

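Emit:
servo_tool --pt "0.008 -0.005 0 0 0 0 20" --pt "0.02 -0.012 0.005 0 0 0 20" --pt "0.0265 -0.016 0.02 0 0 0 20" --pt "0.0265 -0.016 0.05 0 0 0 20" --pt "0.0265 -0.016 0.08 0 0 0 20" --pt "0.0265 -0.016 0.11 0 0 0 20" --pt "0.0265 -0.016 0.13 0 0 0 20" --pt "0.0265 -0.016 0.135 0 0 0 20"

```text
t: 7.28
position: [0.5895, 0.2377, 0.0597]
eef_rot: [[0.812, 0.584, -0.007], [0.584, -0.812, -0.002], [-0.007, -0.002, -1.0]]
wrist_force: [-0.5, -1.4, -1.1]
width: 0.0225
```

```bash
python3 - <<'E'
from h import *
go((0.5917,0.239,0.0465),35.7)
look('w6',())
go((0.5917,0.239,0.0465),35.7)
E
```

```text
shift [0.0026 0.0003 0.0132] turn [-0.0008  0.0023  0.0001] t 7.28 pos [0.5895 0.2377 0.0597] w 0.0225 F [-0.5 -1.4 -1.1] j6 1.31
[0.5895 0.2377 0.0597] qd 0.078
shift [0.0019 0.     0.0143] turn [-0.0006  0.0017  0.0001] t 7.33 pos [0.5903 0.238  0.0608] w 0.0228 F [-1.3  0.3 -2.4] j6 1.31
```

View pics/w6.png

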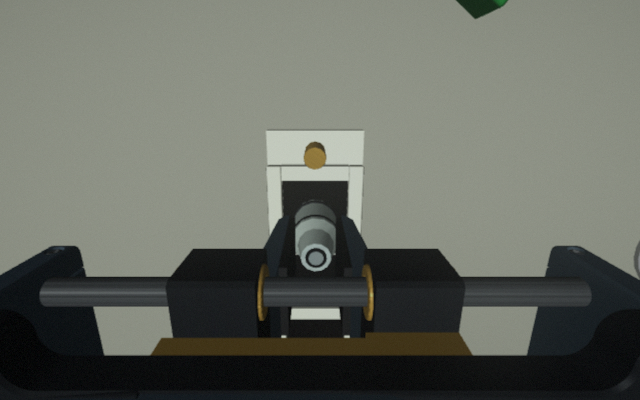

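Emit:
servo_tool --pt "0.001 0 0.003 0 0.001 0 20" --pt "0.001 0 0.006 0 0.001 0 20" --pt "0.001 0 0.009 0 0.001 0 20" --pt "0.001 0 0.011 0 0.001 0 20" --pt "0.001 0 0.012 0 0.001 0 20" --pt "0.001 0 0.013 0 0.001 0 20" --pt "0.001 0 0.013 0 0.001 0 20"

```text
t: 7.92
position: [0.5911, 0.2385, 0.0481]
eef_rot: [[0.812, 0.584, -0.003], [0.584, -0.812, 0.0], [-0.002, -0.002, -1.0]]
wrist_force: [-0.9, -0.6, -0.8]
width: 0.0229
```

Emit:
servo_tool --pt "0 0 0 0 0 0 20"

```text
t: 8.0
position: [0.5911, 0.2386, 0.0483]
eef_rot: [[0.812, 0.584, -0.002], [0.584, -0.812, 0.001], [-0.002, -0.002, -1.0]]
wrist_force: [0.5, 0.3, -2.4]
width: 0.023
```

```bash
python3 - <<'E'
from h import *
go((0.5917,0.239,0.0458),35.7)
E
```

```text
shift [0.0007 0.     0.0025] turn [-0.0006  0.0005  0.0001] t 8.0 pos [0.5911 0.2386 0.0483] w 0.023 F [ 0.5  0.3 -2.4] j6 1.31
```

Emit:
servo_tool --pt "0 0 0.0005 0 0 0 20" --pt "0 0 0.001 0 0 0 20" --pt "0 0 0.0015 0 0 0 20" --pt "0 0 0.002 0 0 0 20" --pt "0 0 0.002 0 0 0 20"

```text
t: 8.42
position: [0.5911, 0.2386, 0.0462]
eef_rot: [[0.812, 0.584, -0.003], [0.584, -0.812, 0.0], [-0.002, -0.002, -1.0]]
wrist_force: [0.3, 0.7, -1.5]
width: 0.0229
```

Emit:
servo_tool --pt "0 0 0.0003 0 0 0 20" --pt "0 0 0.0006 0 0 0 20" --pt "0 0 0.0006 0 0 0 20"

```text
t: 8.67
position: [0.5912, 0.2386, 0.0459]
eef_rot: [[0.812, 0.584, -0.002], [0.584, -0.812, 0.001], [-0.001, -0.002, -1.0]]
wrist_force: [-0.5, -0.2, 0.9]
width: 0.0226
```

Emit:
servo_tool --pt "0 0 0.0003 0 0 0 20" --pt "0 0 0.0005 0 0 0 20" --pt "0 0 0.0005 0 0 0 20"

```text
t: 8.92
position: [0.5913, 0.2387, 0.0458]
eef_rot: [[0.812, 0.584, -0.002], [0.584, -0.812, 0.001], [-0.001, -0.002, -1.0]]
wrist_force: [-1.9, -0.1, 2.9]
width: 0.0224
```

Emit:
servo_tool --pt "0 0 0 0 0 0 24" --pt "0 0 0 0 0 0 28" --pt "0 0 0 0 0 0 32" --pt "0 0 0 0 0 0 40" --pt "0 0 0 0 0 0 55" --pt "0 0 0 0 0 0 75" --pt "0 0 0 0 0 0 91" --pt "0 0 0 0 0 0 91"

```text
t: 9.58
position: [0.5913, 0.2387, 0.0458]
eef_rot: [[0.812, 0.584, -0.002], [0.584, -0.812, 0.001], [-0.001, -0.002, -1.0]]
wrist_force: [-0.7, 1.2, -0.2]
width: 0.0621
```

Emit:
servo_tool --pt "0 0 0 0 0 0 91" --pt "0 0 0 0 0 0 91" --pt "0 0 -0.01 0 0 0 91" --pt "0 0 -0.03 0 0 0 91" --pt "0 0 -0.06 0 0 0 91" --pt "0 0 -0.09 0 0 0 91" --pt "0 0 -0.12 0 0 0 91" --pt "0 0 -0.15 0 0 0 91"

```text
t: 10.25
position: [0.5914, 0.2385, 0.1981]
eef_rot: [[0.812, 0.584, -0.001], [0.584, -0.812, 0.001], [-0.0, -0.002, -1.0]]
wrist_force: [1.0, 0.2, -0.3]
width: 0.091
```

```bash
python3 - <<'E'
from h import *
look('w7',("obj_a",))
go((0.5235,-0.176,0.20),61)
E
```

```text
[0.5914 0.2385 0.1981] qd 0.777
shift [-3.004e-01  2.961e-01 -1.000e-04] turn [ 0.0013 -0.0035 -0.1405] t 10.35 pos [0.5946 0.2398 0.2029] w 0.0913 F [0.8 0.2 0.3] j6 1.31
```

View pics/w7.png

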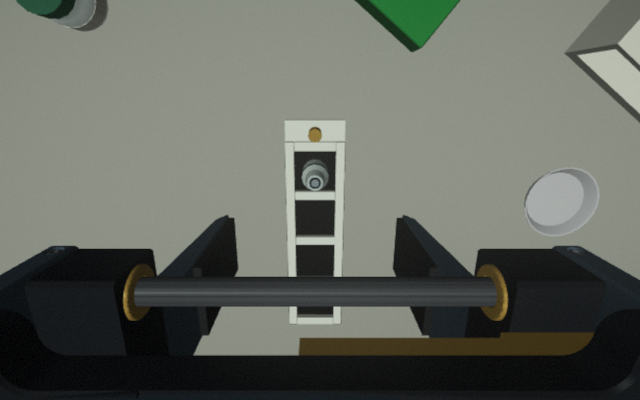

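Emit:
servo_tool --pt "-0.02 0.02 0 0 0 -0.01 91" --pt "-0.045 0.044 0 0 0 -0.021 91" --pt "-0.07 0.069 0 0 0 -0.033 91" --pt "-0.095 0.094 0 0 0 -0.044 91" --pt "-0.12 0.118 0 0 0 -0.056 91" --pt "-0.145 0.143 0 0 0 -0.068 91" --pt "-0.17 0.168 0 0 0 -0.08 91" --pt "-0.195 0.192 0 0 0 -0.091 91"

```text
t: 11.02
position: [0.5475, -0.0316, 0.201]
eef_rot: [[0.613, 0.79, 0.01], [0.79, -0.613, 0.005], [0.01, 0.005, -1.0]]
wrist_force: [0.0, -0.1, -0.9]
width: 0.091
```

```bash
python3 - <<'E'
from h import *
go((0.5235,-0.176,0.20),61)
E
```

```text
shift [-0.1288  0.0695 -0.    ] turn [ 0.0017 -0.0032 -0.0488] t 11.02 pos [ 0.5475 -0.0316  0.201 ] w 0.091 F [ 0.  -0.1 -0.9] j6 0.57
```

Emit:
servo_tool --pt "-0.025 0.0135 0 0.0015 -0.003 -0.01 91" --pt "-0.05 0.027 0 0.0015 -0.003 -0.02 91" --pt "-0.075 0.041 0 0.0015 -0.003 -0.03 91" --pt "-0.1 0.054 0 0.0015 -0.003 -0.04 91" --pt "-0.12 0.065 0 0.0015 -0.003 -0.0485 91" --pt "-0.1285 0.0695 0 0.0015 -0.003 -0.0485 91" --pt "-0.1285 0.0695 0 0.0015 -0.003 -0.0485 91" --pt "-0.1285 0.0695 0 0.0015 -0.003 -0.0485 91"

```text
t: 11.68
position: [0.5236, -0.1752, 0.1999]
eef_rot: [[0.487, 0.873, 0.001], [0.873, -0.487, 0.001], [0.001, 0.0, -1.0]]
wrist_force: [0.6, -0.2, 0.6]
width: 0.0911
```

```bash
python3 - <<'E'
from h import *
look('w8',("obj_a",))
go((0.5235,-0.176,0.0445),61)
E
```

```text
[ 0.5236 -0.1752  0.1999] qd 0.026
obj_a 0.87 [299. 207.  26.  29.] [ 0.499 -0.215  0.047] [0.012 0.055] [ 493.  -226.1] [40.8 27.2] 58.8
obj_a 0.79 [305. 163.  23.  28.] [ 0.525 -0.174  0.043] [0.018 0.045] [ 523.9 -175.5] [25.4 25. ] 53.3
obj_a 0.77 [299. 251.  27.  25.] [ 0.473 -0.264  0.038] [0.009 0.061] [ 470.6 -267.1] [13.3 28. ] 63.5
shift [-0.0017  0.0004  0.1555] turn [ 0.0001 -0.0003 -0.0001] t 11.78 pos [ 0.5238 -0.1744  0.2   ] w 0.0912 F [-0.6 -0.5 -0.3] j6 0.16
```

View pics/w8.png

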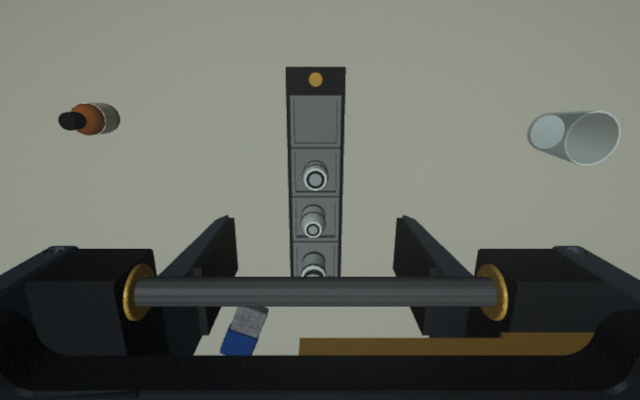

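Emit:
servo_tool --pt "-0.001 0 0.02 0 0 0 91" --pt "-0.001 0 0.045 0 0 0 91" --pt "-0.001 0 0.075 0 0 0 91" --pt "-0.001 0 0.105 0 0 0 91" --pt "-0.001 0 0.13 0 0 0 91" --pt "-0.001 0 0.147 0 0 0 91" --pt "-0.001 0 0.155 0 0 0 91" --pt "-0.001 0 0.1555 0 0 0 91"

```text
t: 12.45
position: [0.5226, -0.1736, 0.0429]
eef_rot: [[0.484, 0.875, -0.003], [0.875, -0.484, 0.002], [0.001, -0.003, -1.0]]
wrist_force: [0.7, -0.1, -0.0]
width: 0.091
```

Emit:
servo_tool --pt "0 0 0 0 0 0 75" --pt "0 0 0 0 0 0 60" --pt "0 0 0 0 0 0 50" --pt "0 0 0 0 0 0 42" --pt "0 0 0 0 0 0 34"

```text
t: 12.87
position: [0.5232, -0.1739, 0.0438]
eef_rot: [[0.484, 0.875, -0.001], [0.875, -0.484, 0.002], [0.001, -0.002, -1.0]]
wrist_force: [0.4, -0.6, -0.9]
width: 0.0603
```

```bash
python3 - <<'E'
from h import *
go((0.5235,-0.176,0.0445),61)
E
```

```text
shift [-0.0017  0.0013 -0.0007] turn [-0.0005 -0.0003  0.0003] t 12.87 pos [ 0.5232 -0.1739  0.0438] w 0.0603 F [ 0.4 -0.6 -0.9] j6 0.16
```

Emit:
servo_tool --pt "-0.001 0.001 -0.0008 0 0 0 50" --pt "-0.001 0.001 -0.0008 0 0 0 42" --pt "-0.001 0.001 -0.0008 0 0 0 34" --pt "-0.001 0.001 -0.0008 0 0 0 28" --pt "-0.001 0.001 -0.0008 0 0 0 22" --pt "-0.001 0.001 -0.0008 0 0 0 20" --pt "-0.001 0.001 -0.0008 0 0 0 20" --pt "-0.001 0.001 -0.0008 0 0 0 20"

```text
t: 13.53
position: [0.5235, -0.1752, 0.0445]
eef_rot: [[0.484, 0.875, -0.001], [0.875, -0.484, 0.002], [0.001, -0.002, -1.0]]
wrist_force: [-0.9, -0.3, 0.2]
width: 0.0201
```

Emit:
servo_tool --pt "0 0 0 0 0 0 20" --pt "0 0 0 0 0 0 20" --pt "0 0 0 0 0 0 20" --pt "0 0 0 0 0 0 20"

```text
t: 13.87
position: [0.5235, -0.1752, 0.0445]
eef_rot: [[0.484, 0.875, -0.001], [0.875, -0.484, 0.002], [0.001, -0.002, -1.0]]
wrist_force: [0.9, 0.6, 0.3]
width: 0.0201
```

Emit:
servo_tool --pt "0 0 -0.003 0 0 0 20" --pt "0 0 -0.008 0 0 0 20" --pt "0 0 -0.015 0 0 0 20" --pt "0 0 -0.025 0 0 0 20" --pt "0 0 -0.035 0 0 0 20" --pt "0 0 -0.04 0 0 0 20" --pt "0 0 -0.04 0 0 0 20"

```text
t: 14.45
position: [0.5247, -0.1757, 0.0865]
eef_rot: [[0.484, 0.875, 0.003], [0.875, -0.484, 0.0], [0.002, 0.002, -1.0]]
wrist_force: [-0.3, 0.7, 0.3]
width: 0.0199
```

```bash
cat >> h.py <<'E'
def held(name):
    s=readout.get_state(); look(name,())
    z=np.load(name+'.npz'); im,d=z['im'],z['d']; p={k:z[k] for k in('vfov','cx','cy','rvec','tvec')}
    T=(cloud(d,p)-s['position'])@np.array(s['eef_rot'])*1000
    for r in range(205,275,9): print(r,T[r,308].round(),T[r,316].round(), T[r,324].round())
    cv2.imwrite(f'pics/{name}z.png',cv2.resize(im[130:350,220:410],None,fx=3.5,fy=2.7))
E
python3 - <<'E'
from h import *
held('w9')
go((0.535,0.20,0.20),35.7)
E
```

```text
[ 0.5247 -0.1757  0.0865] qd 0.027
205 [ 9. -5. 43.] [ 9.  1. 43.] [ 8.  6. 46.]
214 [ 2. -5. 43.] [ 3.  1. 41.] [ 3.  6. 41.]
223 [-4. -5. 43.] [-4.  1. 43.] [-4.  6. 43.]
232 [-11.  -5.  43.] [-11.   1.  43.] [-24.   7.  72.]
241 [-32.  -6.  72.] [-32.   1.  72.] [-31.   7.  70.]
250 [-40.  -6.  72.] [-40.   1.  72.] [-43.   8.  78.]
259 [-40.  -5.  57.] [-40.   1.  58.] [-45.   7.  67.]
268 [-41.  -5.  44.] [-40.   1.  43.] [-45.   7.  52.]
shift [ 0.3339 -0.1722 -0.114 ] turn [ 0.     -0.0005  0.1408] t 14.5 pos [ 0.5241 -0.1754  0.0856] w 0.0199 F [ 0.1 -0.3  0.1] j6 0.16
```

View pics/w9z.png

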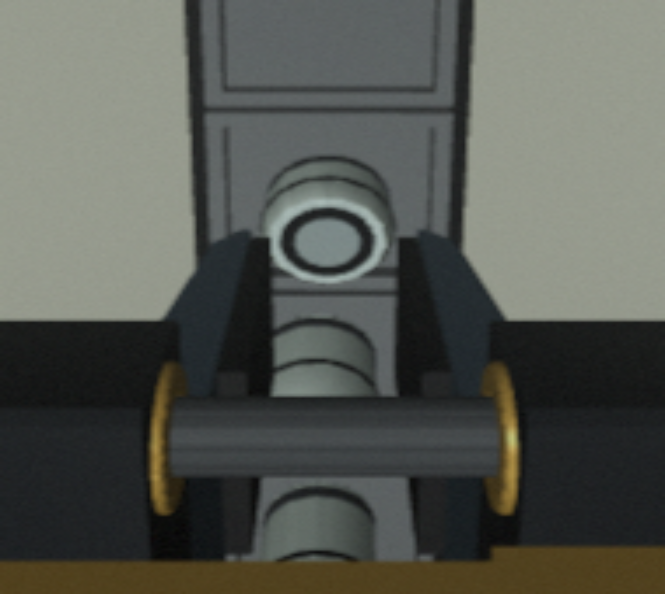

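```bash
python3 - <<'E'
from h import *
s=readout.get_state()
z=np.load('w9.npz'); im,d=z['im'],z['d']; p={k:z[k] for k in('vfov','cx','cy','rvec','tvec')}
R=cv2.Rodrigues(p['rvec'])[0]
f,cx,cy=K(p); v,u=np.mgrid[0:400,0:640]
C=np.stack([(u-cx)/f*d,(v-cy)/f*d,d],-1)
A=np.array([[0,-.958,-.286],[1,0,0],[0,-.286,.958]]); T=(C@A.T+np.array([.08132,0,-.17006]))*1000
m=(T[...,0]>-20)&(T[...,0]<24)&(np.abs(T[...,1])<30)&(T[...,2]>-60)&(T[...,2]<30)&(d>0)
for lo in range(-60,30,5):
    k=m&(T[...,2]>=lo)&(T[...,2]<lo+5)
    L=k&(T[...,1]<0);Rr=k&(T[...,1]>0)
    for q in (L,Rr):
        t=T[q]
        if len(t)>3: print(lo,len(t),'x',np.percentile(t[:,0],[2,98]).round(1),'y',np.percentile(t[:,1],[2,98]).round(1))
g=im[205:235:2,270:302:3].max(2); 
for r in range(206,240,3): print(r,[tuple(T[r,c].round().astype(int).tolist()) for c in range(272,304,5)],im[r,272:304:5].max(1))
E
```

```text
-60 246 x [-15.4  17.9] y [-16.1 -10. ]
-60 264 x [-15.4  17.8] y [10.3 16.7]
-55 323 x [-15.9  17.8] y [-17.2  -9.8]
-55 304 x [-15.7  17.8] y [10.2 17.6]
-50 160 x [-14.2  18. ] y [-18.   -9.7]
-50 160 x [-14.5  17.9] y [10.2 18.3]
-45 133 x [-14.4  18. ] y [-19.3  -9.8]
-45 137 x [-14.7  17.9] y [10.2 20. ]
-40 160 x [ 1.2 17.9] y [-20.9  -9.8]
-40 147 x [ 2.5 18.1] y [10.2 21.3]
-35 134 x [ 4.5 17.8] y [-20.5  -9.8]
-35 136 x [ 3.3 18. ] y [10.2 21. ]
-30 125 x [-1.7 17.9] y [-20.   -9.8]
-30 128 x [-2.2 17.9] y [10.3 20.3]
-25 102 x [-6.8 17.7] y [-19.4  -9.8]
-25 114 x [-6.5 17.9] y [10.3 20. ]
-20 108 x [-2.8 17.8] y [-19.1  -9.8]
-20 101 x [-0.6 17.8] y [10.3 19.5]
-15 92 x [-11.5  17.8] y [-18.9  -9.8]
-15 93 x [-12.3  17.8] y [10.3 19.1]
-10 92 x [-3.2 17.7] y [-18.2  -9.8]
-10 90 x [-2.8 17.9] y [10.3 18.7]
-5 61 x [-15.1  17.7] y [-17.   -9.8]
-5 59 x [-14.8  17.7] y [10.4 17.5]
0 7 x [-8.2 16. ] y [-12.2  -9.9]
0 9 x [-8.1 16. ] y [10.4 12.8]
206 [(-6, -36, 86), (-5, -31, 83), (-1, -26, 71), (-4, -23, 79), (81, 0, -170), (5, -13, 53), (8, -9, 44)] [155  38 103 104 101 10
[... 865 characters left out ...]
87), (-24, -32, 83), (18, -17, -17), (18, -14, -17), (16, -12, -13), (13, -10, -5), (-7, -9, 43)] [153  47  48  47  27  61 153]
230 [(-28, -37, 87), (17, -19, -20), (18, -16, -21), (17, -14, -19), (16, -12, -16), (11, -10, -6), (-9, -9, 42)] [154  49  49  46  25  33 135]
233 [(-31, -37, 86), (17, -19, -24), (18, -16, -25), (17, -14, -24), (16, -11, -21), (10, -10, -6), (-25, -11, 72)] [154  49  46  45  26  53 103]
236 [(-34, -37, 87), (17, -18, -28), (17, -16, -28), (17, -13, -28), (16, -11, -25), (8, -10, -7), (-27, -11, 71)] [102  46  48  39  25  48  96]
239 [(18, -20, -32), (17, -18, -30), (17, -15, -31), (17, -13, -30), (15, -11, -27), (6, -10, -5), (-30, -11, 72)] [50 46 48 30 23 45 76]
```

Emit:
servo_tool --pt "0 0 0 0 0 0 50" --pt "0 0 0 0 0 0 91" --pt "0 0 0 0 0 0 91" --pt "0 0 0 0 0 0 91" --pt "0 0 0 0 0 0 91" --pt "0 0 0 0 0 0 91" --pt "0 0 0 0 0 0 91" --pt "0 0 0 0 0 0 91"

```text
t: 15.17
position: [0.5241, -0.1755, 0.0855]
eef_rot: [[0.484, 0.875, 0.001], [0.875, -0.484, 0.001], [0.001, 0.0, -1.0]]
wrist_force: [0.3, -1.1, 0.8]
width: 0.0707
```

Emit:
servo_tool --pt "0 0 0.01 0 0 0 91" --pt "0 0 0.025 0 0 0 91" --pt "0 0 0.04 0 0 0 91" --pt "0 0 0.05 0 0 0 91" --pt "0 0 0.056 0 0 0 91" --pt "0 0 0.06 0 0 0 91" --pt "0 0 0.06 0 0 0 91"

```text
t: 15.75
position: [0.5238, -0.1753, 0.0247]
eef_rot: [[0.484, 0.875, -0.0], [0.875, -0.484, 0.002], [0.001, -0.001, -1.0]]
wrist_force: [0.2, -0.2, -0.1]
width: 0.091
```

```bash
python3 - <<'E'
from h import *
look('w10',('obj_a',))
go((0.5235,-0.1755,0.0195),61)
E
```

```text
[ 0.5238 -0.1753  0.0247] qd 0.016
obj_a 0.96 [284. 308.  51.  47.] [ 0.5   -0.21   0.041] [0.021 0.053] [ 513.8 -187.1] [78.8 28.1] 61.6
obj_a 0.87 [288. 214.  52.  64.] [ 0.527 -0.17   0.043] [0.012 0.045] [ 524.1 -173.7] [23.6 30. ] 59.6
shift [-0.0005 -0.0009  0.0063] turn [ 0.0003 -0.0005  0.0003] t 15.85 pos [ 0.5246 -0.1755  0.0258] w 0.0905 F [ 0.4 -0.5  0.4] j6 0.16
```

View pics/w10.png

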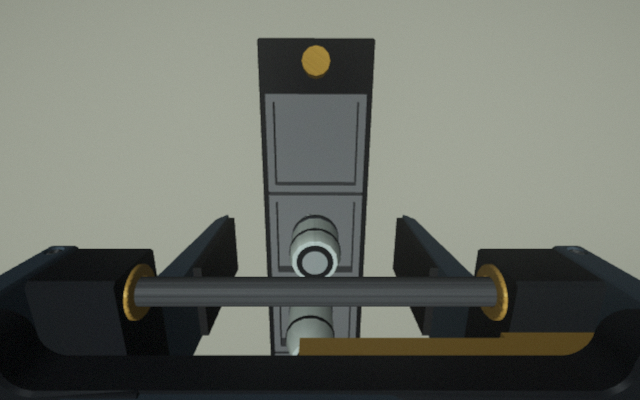

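Emit:
servo_tool --pt "0 -0.0005 0.002 0 0 0 80" --pt "0 -0.0005 0.004 0 0 0 65" --pt "0 -0.0005 0.0045 0 0 0 50" --pt "0 -0.0005 0.0045 0 0 0 42" --pt "0 -0.0005 0.0045 0 0 0 34" --pt "0 -0.0005 0.0045 0 0 0 28" --pt "0 -0.0005 0.0045 0 0 0 22" --pt "0 -0.0005 0.0045 0 0 0 20"

```text
t: 16.52
position: [0.5242, -0.1753, 0.0214]
eef_rot: [[0.484, 0.875, 0.002], [0.875, -0.484, 0.001], [0.001, 0.001, -1.0]]
wrist_force: [-0.0, 0.7, 0.4]
width: 0.0405
```

Emit:
servo_tool --pt "0 0 0 0 0 0 20" --pt "0 0 0 0 0 0 20" --pt "0 0 0 0 0 0 20" --pt "0 0 0 0 0 0 20" --pt "0 0 0 0 0 0 20"

```text
t: 16.93
position: [0.5242, -0.1753, 0.0214]
eef_rot: [[0.484, 0.875, 0.002], [0.875, -0.484, 0.001], [0.001, 0.001, -1.0]]
wrist_force: [0.0, 0.3, 0.7]
width: 0.027
```

```bash
python3 - <<'E'
from h import *
go((0.5235,-0.1755,0.0195),61)
E
```

```text
shift [-0.0005 -0.0005  0.0019] turn [ 0.0004 -0.0005  0.0003] t 16.93 pos [ 0.5242 -0.1753  0.0214] w 0.027 F [0.  0.3 0.7] j6 0.16
```

Emit:
servo_tool --pt "0 0 -0.003 0 0 0 20" --pt "0 0 -0.008 0 0 0 20" --pt "0 0 -0.015 0 0 0 20" --pt "0 0 -0.025 0 0 0 20" --pt "0 0 -0.04 0 0 0 20" --pt "0 0 -0.05 0 0 0 20" --pt "0 0 -0.055 0 0 0 20" --pt "0 0 -0.055 0 0 0 20"

```text
t: 17.6
position: [0.5251, -0.1757, 0.0782]
eef_rot: [[0.484, 0.875, 0.005], [0.875, -0.484, -0.0], [0.002, 0.005, -1.0]]
wrist_force: [-0.7, -0.2, -0.9]
width: 0.0263
```

```bash
python3 - <<'E'
from h import *
held('w11')
go((0.535,0.1985,0.17),35.7)
E
```

```text
[ 0.5251 -0.1757  0.0782] qd 0.027
205 [-1. -5. 71.] [-1.  1. 71.] [-0.  7. 71.]
214 [-8. -5. 71.] [-8.  1. 70.] [-8.  7. 71.]
223 [11. -4.  4.] [12.  1.  2.] [11.  5.  4.]
232 [ 12.  -4. -11.] [ 12.   1. -11.] [ 12.   5. -10.]
241 [ 11.  -3. -19.] [ 11.   1. -19.] [ 10.   5. -18.]
250 [  7.  -3. -22.] [  7.   1. -22.] [  7.   5. -22.]
259 [  3.  -3. -24.] [  3.   1. -23.] [  3.   5. -23.]
268 [ -2.  -3. -23.] [ -3.   1. -22.] [ -3.   5. -23.]
shift [ 0.3325 -0.1715 -0.0927] turn [ 0.0007 -0.0007  0.1409] t 17.65 pos [ 0.5244 -0.1755  0.0772] w 0.0271 F [-0.   0.2 -0.3] j6 0.16
```

View pics/w11z.png

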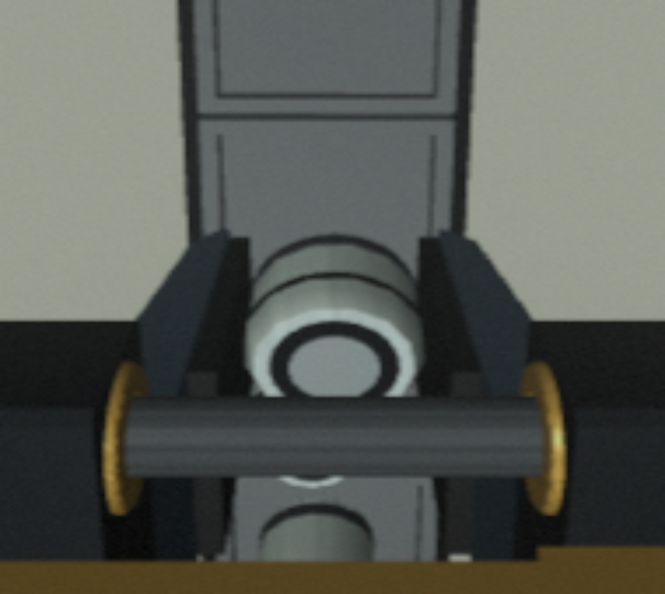

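Emit:
servo_tool --pt "0 0 -0.015 0 0 0 20" --pt "0.008 -0.004 -0.035 0 0 0.004 20" --pt "0.024 -0.012 -0.06 0 0 0.01 20" --pt "0.05 -0.025 -0.08 0 0 0.021 20" --pt "0.08 -0.041 -0.092 0 0 0.034 20" --pt "0.11 -0.057 -0.093 0 0 0.047 20" --pt "0.14 -0.072 -0.093 0 0 0.06 20" --pt "0.17 -0.088 -0.093 0 0 0.072 20"

```text
t: 18.32
position: [0.529, 0.0173, 0.1699]
eef_rot: [[0.67, 0.743, 0.003], [0.743, -0.67, 0.0], [0.002, 0.002, -1.0]]
wrist_force: [0.3, -0.8, -0.6]
width: 0.0266
```

```bash
python3 - <<'E'
from h import *
go((0.547,0.207,0.17),35.7)
E
```

```text
shift [ 0.1529 -0.1136 -0.    ] turn [ 0.0005 -0.0007  0.0681] t 18.32 pos [0.529  0.0173 0.1699] w 0.0266 F [ 0.3 -0.8 -0.6] j6 0.74
```

Emit:
servo_tool --pt "0.025 -0.0185 0 0 0 0.011 20" --pt "0.05 -0.037 0 0 0 0.022 20" --pt "0.075 -0.0555 0 0 0 0.034 20" --pt "0.1 -0.074 0 0 0 0.046 20" --pt "0.125 -0.093 0 0 0 0.058 20" --pt "0.145 -0.1075 0 0 0 0.068 20" --pt "0.153 -0.1135 0 0 0 0.068 20" --pt "0.153 -0.1135 0 0 0 0.068 20"

```text
t: 18.98
position: [0.5467, 0.2087, 0.169]
eef_rot: [[0.81, 0.587, 0.001], [0.587, -0.81, -0.0], [0.001, 0.001, -1.0]]
wrist_force: [1.1, -1.1, -1.0]
width: 0.0269
```

```bash
python3 - <<'E'
from h import *
look('w12',())
go((0.547,0.207,0.03),35.7)
E
```

```text
[0.5467 0.2087 0.169 ] qd 0.049
shift [3.000e-04 1.000e-04 1.391e-01] turn [ 0.0005 -0.      0.0009] t 19.03 pos [0.5466 0.2071 0.1691] w 0.0266 F [-0.4 -1.3 -0.9] j6 1.29
```

View pics/w12.png

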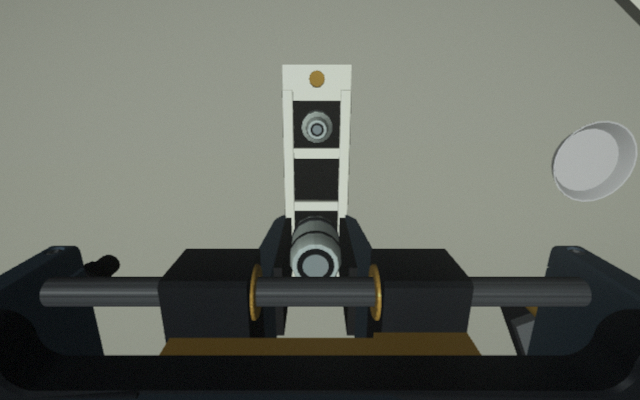

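Emit:
servo_tool --pt "0 0 0.015 0 0 0 20" --pt "0 0 0.035 0 0 0 20" --pt "0 0 0.06 0 0 0 20" --pt "0 0 0.085 0 0 0 20" --pt "0 0 0.11 0 0 0 20" --pt "0 0 0.128 0 0 0 20" --pt "0 0 0.137 0 0 0 20" --pt "0 0 0.139 0 0 0 20"

```text
t: 19.7
position: [0.5454, 0.2049, 0.0283]
eef_rot: [[0.811, 0.585, -0.003], [0.585, -0.811, -0.003], [-0.004, 0.001, -1.0]]
wrist_force: [-0.8, 0.6, 0.3]
width: 0.0267
```

Emit:
servo_tool --pt "0 0 0.001 0 0 0 20" --pt "0 0 0.002 0 0 0 20" --pt "0 0 0.003 0 0 0 20" --pt "0 0 0.003 0 0 0 20"

```text
t: 20.03
position: [0.546, 0.205, 0.0262]
eef_rot: [[0.811, 0.585, -0.001], [0.585, -0.811, -0.002], [-0.003, 0.001, -1.0]]
wrist_force: [-0.6, 0.1, -0.3]
width: 0.0269
```

```bash
python3 - <<'E'
from h import *
look('w13',())
go((0.547,0.207,0.0224),35.7)
E
```

```text
[0.546  0.205  0.0262] qd 0.004
shift [ 0.002  -0.0009  0.0037] turn [0.0004 0.0008 0.0005] t 20.08 pos [0.5459 0.2051 0.0261] w 0.0264 F [ 0.2 -0.3  0. ] j6 1.29
```

View pics/w13.png

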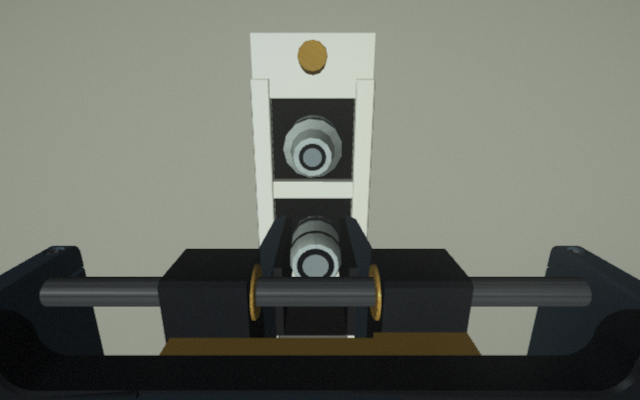

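Emit:
servo_tool --pt "0.001 0 0.001 0 0 0 20" --pt "0.002 -0.001 0.002 0 0 0 20" --pt "0.002 -0.001 0.0028 0 0 0 20" --pt "0.002 -0.001 0.0033 0 0 0 20" --pt "0.002 -0.001 0.0036 0 0 0 20" --pt "0.002 -0.001 0.0036 0 0 0 20"

```text
t: 20.58
position: [0.5469, 0.2071, 0.0224]
eef_rot: [[0.811, 0.585, -0.002], [0.585, -0.811, -0.003], [-0.003, 0.001, -1.0]]
wrist_force: [0.5, -0.4, -1.3]
width: 0.0268
```

Emit:
servo_tool --pt "0 0 0.0003 0 0 0 20" --pt "0 0 0.0006 0 0 0 20" --pt "0 0 0.0006 0 0 0 20"

```text
t: 20.83
position: [0.5469, 0.2071, 0.0224]
eef_rot: [[0.811, 0.585, -0.001], [0.585, -0.811, -0.002], [-0.003, 0.001, -1.0]]
wrist_force: [-1.3, -0.6, 4.8]
width: 0.0265
```

Emit:
servo_tool --pt "0 0 -0.0002 0 0 0 28" --pt "0 0 -0.0002 0 0 0 32" --pt "0 0 -0.0002 0 0 0 40" --pt "0 0 -0.0002 0 0 0 55" --pt "0 0 -0.0002 0 0 0 75" --pt "0 0 -0.0002 0 0 0 91" --pt "0 0 -0.0002 0 0 0 91" --pt "0 0 -0.0002 0 0 0 91"

```text
t: 21.5
position: [0.5469, 0.2071, 0.0225]
eef_rot: [[0.811, 0.585, -0.002], [0.585, -0.811, -0.002], [-0.003, 0.001, -1.0]]
wrist_force: [-0.4, 0.7, -0.8]
width: 0.069
```

Emit:
servo_tool --pt "0 0 0 0 0 0 91" --pt "0 0 -0.005 0 0 0 91" --pt "0 0 -0.02 0 0 0 91" --pt "0 0 -0.045 0 0 0 91" --pt "0 0 -0.075 0 0 0 91" --pt "0 0 -0.105 0 0 0 91" --pt "0 0 -0.135 0 0 0 91" --pt "0 0 -0.145 0 0 0 91"

```text
t: 22.17
position: [0.5493, 0.2083, 0.1727]
eef_rot: [[0.811, 0.585, 0.007], [0.585, -0.811, 0.001], [0.006, 0.003, -1.0]]
wrist_force: [0.3, 0.4, -0.3]
width: 0.0913
```

```bash
python3 - <<'E'
from h import *
look('w14',('obj_a',))
go((0.497,-0.220,0.17),61)
E
```

```text
[0.5493 0.2083 0.1727] qd 0.216
obj_a 0.94 [298. 169.  31.  36.] [0.549 0.208 0.044] [0.009 0.046] [542.6 203.7] [34.5 33.2] 69.4
obj_a 0.58 [298. 114.  32.  30.] [0.594 0.24  0.051] [0.041 0.067] [593.  239.1] [27.9 26.5] 80.9
shift [-2.92e-01  3.17e-01  1.00e-04] turn [ 0.001  -0.0006 -0.14  ] t 22.27 pos [0.5484 0.2079 0.17  ] w 0.0909 F [-0.5 -0.5  0.5] j6 1.29
```

View pics/w14.png

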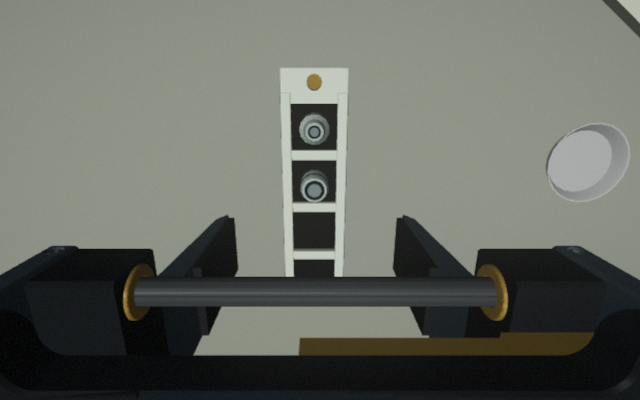

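Emit:
servo_tool --pt "-0.018 0.02 0 0 0 -0.009 91" --pt "-0.04 0.044 0 0 0 -0.019 91" --pt "-0.062 0.068 0 0 0 -0.03 91" --pt "-0.085 0.092 0 0 0 -0.041 91" --pt "-0.108 0.117 0 0 0 -0.052 91" --pt "-0.131 0.142 0 0 0 -0.063 91" --pt "-0.154 0.167 0 0 0 -0.074 91" --pt "-0.177 0.192 0 0 0 -0.085 91"

```text
t: 22.93
position: [0.5153, -0.0527, 0.1678]
eef_rot: [[0.627, 0.779, -0.001], [0.779, -0.627, -0.0], [-0.0, -0.0, -1.0]]
wrist_force: [0.8, 0.5, -0.6]
width: 0.0909
```

```bash
python3 - <<'E'
from h import *
go((0.497,-0.220,0.17),61)
E
```

```text
shift [-0.1418  0.0906 -0.0022] turn [-0.0001  0.0001 -0.0544] t 22.93 pos [ 0.5153 -0.0527  0.1678] w 0.0909 F [ 0.8  0.5 -0.6] j6 0.55
```

Emit:
servo_tool --pt "-0.025 0.016 -0.002 0 0 -0.01 91" --pt "-0.05 0.032 -0.002 0 0 -0.02 91" --pt "-0.075 0.048 -0.002 0 0 -0.03 91" --pt "-0.1 0.064 -0.002 0 0 -0.04 91" --pt "-0.125 0.08 -0.002 0 0 -0.05 91" --pt "-0.14 0.0895 -0.002 0 0 -0.0545 91" --pt "-0.1418 0.0906 -0.002 0 0 -0.0545 91" --pt "-0.1418 0.0906 -0.002 0 0 -0.0545 91"

```text
t: 23.6
position: [0.4959, -0.2202, 0.1678]
eef_rot: [[0.487, 0.874, -0.004], [0.874, -0.487, 0.002], [-0.0, -0.004, -1.0]]
wrist_force: [0.6, 1.0, 0.1]
width: 0.091
```

```bash
python3 - <<'E'
from h import *
look('w15',('obj_a',))
go((0.497,-0.220,0.0215),61)
E
```

```text
[ 0.4959 -0.2202  0.1678] qd 0.037
obj_a 0.85 [303. 222.  31.  46.] [ 0.471 -0.267  0.052] [0.012 0.076] [ 460.9 -288.6] [60.3 29.1] 65.3
obj_a 0.76 [299. 166.  30.  32.] [ 0.499 -0.217  0.049] [0.007 0.055] [ 494.8 -225.3] [32.8 36.8] 13.8
shift [-0.0007  0.0015  0.147 ] turn [-0.0011 -0.      0.0001] t 23.7 pos [ 0.4964 -0.2189  0.1685] w 0.091 F [-0.5 -0.1  0.8] j6 0.07
```

View pics/w15.png

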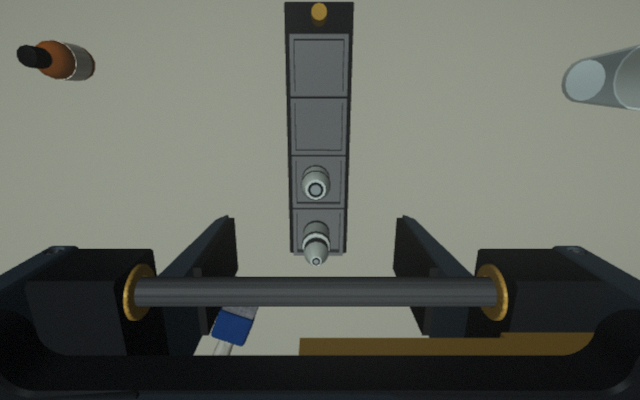

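```bash
python3 - <<'E'
from h import *
z=np.load('w15.npz'); p={k:z[k] for k in('vfov','cx','cy','rvec','tvec')}
print(ray((316,188.5),p,0.054),ray((316,262),p,0.076)); go((0.497,-0.220,0.0215),61)
E
```

```text
[ 0.49671533 -0.2198212   0.054     ] [ 0.46641193 -0.27443483  0.076     ]
shift [-0.0007  0.0015  0.147 ] turn [-0.0011 -0.      0.0001] t 23.7 pos [ 0.4964 -0.2189  0.1685] w 0.091 F [-0.5 -0.1  0.8] j6 0.07
```

Emit:
servo_tool --pt "-0.0005 0.001 0.02 0 0 0 91" --pt "-0.0005 0.001 0.045 0 0 0 91" --pt "-0.0005 0.001 0.075 0 0 0 91" --pt "-0.0005 0.001 0.1 0 0 0 91" --pt "-0.0005 0.001 0.12 0 0 0 91" --pt "-0.0005 0.001 0.134 0 0 0 91" --pt "-0.0005 0.001 0.141 0 0 0 91" --pt "-0.0005 0.001 0.142 0 0 0 91"

```text
t: 24.37
position: [0.4958, -0.218, 0.025]
eef_rot: [[0.483, 0.875, -0.006], [0.875, -0.483, 0.003], [-0.0, -0.007, -1.0]]
wrist_force: [0.5, 0.1, 0.4]
width: 0.0912
```

Emit:
servo_tool --pt "0 0 0.002 0 0 0 91" --pt "0 0 0.003 0 0 0 91" --pt "0 0 0.003 0 0 0 91"

```text
t: 24.62
position: [0.4963, -0.2179, 0.0227]
eef_rot: [[0.483, 0.876, -0.005], [0.876, -0.483, 0.003], [0.0, -0.006, -1.0]]
wrist_force: [-0.5, -0.4, 0.5]
width: 0.0911
```

```bash
python3 - <<'E'
from h import *
go((0.4967,-0.2198,0.0215),61)
E
```

```text
shift [-0.0015  0.0013  0.0012] turn [-0.0018 -0.      0.0006] t 24.62 pos [ 0.4963 -0.2179  0.0227] w 0.0911 F [-0.5 -0.4  0.5] j6 0.07
```

Emit:
servo_tool --pt "-0.0015 0.0013 0.0012 -0.0018 0 0.0006 80" --pt "-0.0015 0.0013 0.0012 -0.0018 0 0.0006 65" --pt "-0.0015 0.0013 0.0012 -0.0018 0 0.0006 50" --pt "-0.0015 0.0013 0.0012 -0.0018 0 0.0006 42" --pt "-0.0015 0.0013 0.0012 -0.0018 0 0.0006 34" --pt "-0.0015 0.0013 0.0012 -0.0018 0 0.0006 28" --pt "-0.0015 0.0013 0.0012 -0.0018 0 0.0006 22" --pt "-0.0015 0.0013 0.0012 -0.0018 0 0.0006 20"

```text
t: 25.28
position: [0.4966, -0.2198, 0.0214]
eef_rot: [[0.485, 0.875, 0.0], [0.875, -0.485, 0.0], [0.0, -0.0, -1.0]]
wrist_force: [0.7, -0.5, 0.3]
width: 0.0405
```

Emit:
servo_tool --pt "0 0 0 0 0 0 20" --pt "0 0 0 0 0 0 20" --pt "0 0 0 0 0 0 20" --pt "0 0 0 0 0 0 20" --pt "0 0 0 0 0 0 20"

```text
t: 25.7
position: [0.4965, -0.2197, 0.0214]
eef_rot: [[0.485, 0.875, -0.0], [0.875, -0.485, 0.0], [0.0, -0.0, -1.0]]
wrist_force: [-0.2, 0.3, 0.5]
width: 0.0271
```

Emit:
servo_tool --pt "0 0 -0.003 0 0 0 20" --pt "0 0 -0.008 0 0 0 20" --pt "0 0 -0.015 0 0 0 20" --pt "0 0 -0.025 0 0 0 20" --pt "0 0 -0.04 0 0 0 20" --pt "0 0 -0.05 0 0 0 20" --pt "0 0 -0.055 0 0 0 20" --pt "0 0 -0.055 0 0 0 20"

```text
t: 26.37
position: [0.4975, -0.2202, 0.0782]
eef_rot: [[0.485, 0.875, 0.003], [0.875, -0.485, -0.001], [0.0, 0.003, -1.0]]
wrist_force: [-0.2, 0.3, -1.3]
width: 0.0267
```

```bash
python3 - <<'E'
from h import *
held('w16')
go((0.5005,0.1735,0.17),35.7)
E
```

```text
[ 0.4975 -0.2202  0.0782] qd 0.028
205 [-1. -5. 71.] [-0.  1. 70.] [-0.  7. 71.]
214 [-8. -5. 71.] [-8.  1. 71.] [-8.  7. 71.]
223 [12. -4.  2.] [12.  1.  2.] [11.  5.  4.]
232 [ 12.  -4. -11.] [ 12.   1. -11.] [ 12.   5. -10.]
241 [ 12.  -3. -21.] [ 12.   1. -22.] [ 12.   5. -21.]
250 [  9.  -3. -26.] [ 10.   1. -27.] [  9.   4. -26.]
259 [  7.  -3. -32.] [  7.   1. -31.] [  8.   4. -32.]
268 [  3.  -3. -32.] [  3.   1. -33.] [  3.   4. -33.]
shift [ 0.3458 -0.1874 -0.093 ] turn [ 4.000e-04 -1.000e-04  1.406e-01] t 26.42 pos [ 0.4969 -0.2199  0.0772] w 0.0269 F [ 0.2 -0.1 -1.2] j6 0.07
```

View pics/w16z.png

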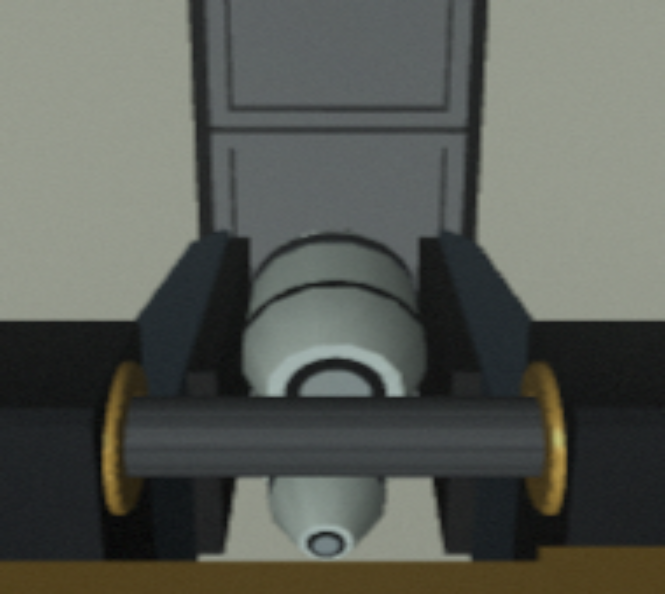

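Emit:
servo_tool --pt "0 0 -0.015 0 0 0 20" --pt "0.008 -0.004 -0.035 0 0 0.004 20" --pt "0.024 -0.013 -0.06 0 0 0.01 20" --pt "0.05 -0.027 -0.08 0 0 0.021 20" --pt "0.08 -0.043 -0.092 0 0 0.034 20" --pt "0.11 -0.059 -0.093 0 0 0.047 20" --pt "0.14 -0.075 -0.093 0 0 0.06 20" --pt "0.17 -0.092 -0.093 0 0 0.072 20"

```text
t: 27.08
position: [0.4982, -0.0251, 0.1698]
eef_rot: [[0.67, 0.742, 0.001], [0.742, -0.67, -0.0], [0.0, 0.001, -1.0]]
wrist_force: [0.2, 0.6, -1.5]
width: 0.027
```

```bash
python3 - <<'E'
from h import *
go((0.5024,0.175,0.17),35.7)
E
```

```text
shift [ 0.1513 -0.131  -0.0003] turn [ 0.0003 -0.0001  0.0678] t 27.08 pos [ 0.4982 -0.0251  0.1698] w 0.027 F [ 0.2  0.6 -1.5] j6 0.66
```

Emit:
servo_tool --pt "0.023 -0.02 0 0 0 0.01 20" --pt "0.046 -0.04 0 0 0 0.021 20" --pt "0.07 -0.061 0 0 0 0.032 20" --pt "0.094 -0.081 0 0 0 0.043 20" --pt "0.118 -0.102 0 0 0 0.054 20" --pt "0.138 -0.12 0 0 0 0.064 20" --pt "0.15 -0.13 0 0 0 0.068 20" --pt "0.151 -0.131 0 0 0 0.068 20"

```text
t: 27.75
position: [0.5018, 0.1775, 0.1687]
eef_rot: [[0.811, 0.585, -0.001], [0.585, -0.811, 0.0], [-0.0, -0.001, -1.0]]
wrist_force: [0.2, 0.6, -1.5]
width: 0.0271
```

Emit:
servo_tool --pt "0 0 0 0 0 0 20" --pt "0 0 0 0 0 0 20"

```text
t: 27.92
position: [0.5012, 0.1771, 0.1679]
eef_rot: [[0.81, 0.586, -0.002], [0.586, -0.81, -0.001], [-0.002, -0.001, -1.0]]
wrist_force: [0.4, 0.7, -1.2]
width: 0.0266
```

```bash
python3 - <<'E'
from h import *
look('w17',())
go((0.5024,0.175,0.03),35.7)
E
```

```text
[0.5012 0.1771 0.1679] qd 0.017
shift [0.0002 0.002  0.1381] turn [-0.0002  0.0006  0.0007] t 27.97 pos [0.5014 0.1766 0.1681] w 0.0267 F [-0.4  0.1 -1.2] j6 1.26
```

View pics/w17.png

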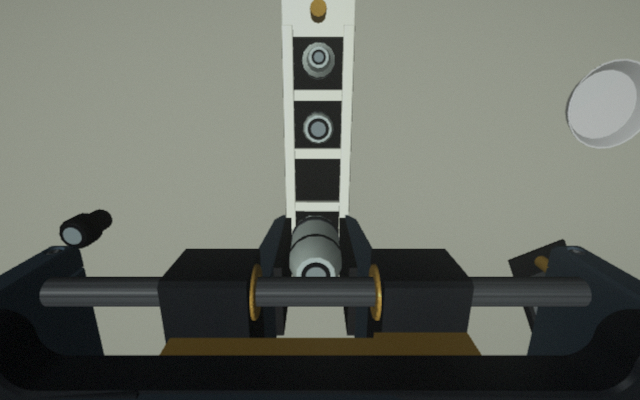

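Emit:
servo_tool --pt "0 0.001 0.015 0 0 0 20" --pt "0.0005 0.002 0.035 0 0 0 20" --pt "0.0005 0.002 0.06 0 0 0 20" --pt "0.0005 0.002 0.085 0 0 0 20" --pt "0.0005 0.002 0.11 0 0 0 20" --pt "0.0005 0.002 0.127 0 0 0 20" --pt "0.0005 0.002 0.136 0 0 0 20" --pt "0.0005 0.002 0.138 0 0 0 20"

```text
t: 28.63
position: [0.5017, 0.1739, 0.0286]
eef_rot: [[0.812, 0.584, -0.005], [0.584, -0.812, -0.002], [-0.005, -0.002, -1.0]]
wrist_force: [-0.0, 0.8, -1.2]
width: 0.0267
```

Emit:
servo_tool --pt "0 0 0.001 0 0 0 20" --pt "0 0 0.002 0 0 0 20" --pt "0 0 0.002 0 0 0 20"

```text
t: 28.88
position: [0.5024, 0.1739, 0.0275]
eef_rot: [[0.812, 0.584, -0.004], [0.584, -0.812, -0.001], [-0.004, -0.001, -1.0]]
wrist_force: [0.7, -0.8, -1.2]
width: 0.0269
```

```bash
python3 - <<'E'
from h import *
look('w18',())
go((0.5024,0.175,0.0224),35.7)
E
```

```text
[0.5024 0.1739 0.0275] qd 0.005
shift [ 0.0006 -0.0008  0.0052] turn [-0.0003  0.0011  0.0002] t 28.93 pos [0.5024 0.174  0.0276] w 0.0266 F [-0.4 -0.4 -1.6] j6 1.26
```

View pics/w18.png

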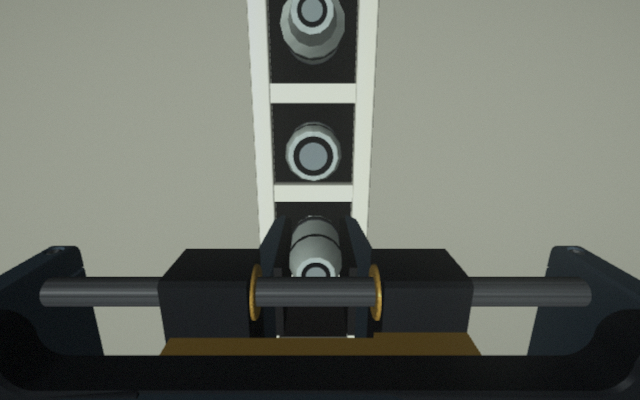

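Emit:
servo_tool --pt "0 0 0.001 0 0.0005 0 20" --pt "0.0005 -0.0005 0.002 0 0.001 0 20" --pt "0.0005 -0.0005 0.003 0 0.001 0 20" --pt "0.0005 -0.0005 0.004 0 0.001 0 20" --pt "0.0005 -0.0005 0.0045 0 0.001 0 20" --pt "0.0005 -0.0005 0.005 0 0.001 0 20" --pt "0.0005 -0.0005 0.005 0 0.001 0 20"

```text
t: 29.52
position: [0.5025, 0.1747, 0.0225]
eef_rot: [[0.812, 0.584, -0.001], [0.584, -0.812, 0.001], [-0.0, -0.001, -1.0]]
wrist_force: [-0.2, 0.1, -1.0]
width: 0.0268
```

Emit:
servo_tool --pt "0 0 0.0003 0 0 0 20" --pt "0 0 0.0006 0 0 0 20" --pt "0 0 0.0006 0 0 0 20"

```text
t: 29.77
position: [0.5026, 0.1747, 0.0223]
eef_rot: [[0.812, 0.584, -0.001], [0.584, -0.812, 0.001], [-0.0, -0.001, -1.0]]
wrist_force: [-0.4, -0.0, 3.4]
width: 0.0268
```

Contact with the well floor; release and retreat.

Emit:
servo_tool --pt "0 0 0 0 0 0 28" --pt "0 0 0 0 0 0 32" --pt "0 0 0 0 0 0 40" --pt "0 0 0 0 0 0 55" --pt "0 0 0 0 0 0 75" --pt "0 0 0 0 0 0 91" --pt "0 0 0 0 0 0 91" --pt "0 0 0 0 0 0 91"

```text
t: 30.43
position: [0.5025, 0.1747, 0.0223]
eef_rot: [[0.812, 0.584, -0.001], [0.584, -0.812, 0.001], [-0.0, -0.001, -1.0]]
wrist_force: [-0.2, -0.2, -0.2]
width: 0.0689
```

Emit:
servo_tool --pt "0 0 0 0 0 0 91" --pt "0 0 -0.005 0 0 0 91" --pt "0 0 -0.02 0 0 0 91" --pt "0 0 -0.045 0 0 0 91" --pt "0 0 -0.075 0 0 0 91" --pt "0 0 -0.105 0 0 0 91" --pt "0 0 -0.135 0 0 0 91" --pt "0 0 -0.155 0 0 0 91"

```text
t: 31.1
position: [0.5036, 0.1749, 0.1808]
eef_rot: [[0.812, 0.584, 0.003], [0.584, -0.812, 0.002], [0.004, 0.0, -1.0]]
wrist_force: [0.6, -0.3, -0.4]
width: 0.0908
```

```bash
python3 - <<'E'
from h import *
look('w19',('obj_a',))
go((0.4675,-0.273,0.18),61)
E
```

```text
[0.5036 0.1749 0.1808] qd 0.542
obj_a 0.73 [299. 165.  28.  32.] [0.506 0.177 0.051] [0.016 0.056] [503.3 174.4] [24.9 25.6] 36.2
obj_a 0.65 [301. 115.  29.  30.] [0.547 0.206 0.045] [0.033 0.046] [546.  205.9] [27.6 26.6] 63.3
obj_a 0.65 [282.   2.  71. 251.] [0.549 0.208 0.013] [0.007 0.026] [533.8 197.6] [260.5  69.9] 35.9
obj_a 0.62 [294.  48.  33.  34.] [0.591 0.238 0.05 ] [0.008 0.067] [593.7 240.8] [32.6 31.6] 36.8
shift [-2.923e-01  3.421e-01 -2.000e-04] turn [ 0.0012 -0.0025 -0.1403] t 31.2 pos [0.505  0.1754 0.1817] w 0.0911 F [ 0.5 -0.2 -0.7] j6 1.26
```

View pics/w19.png

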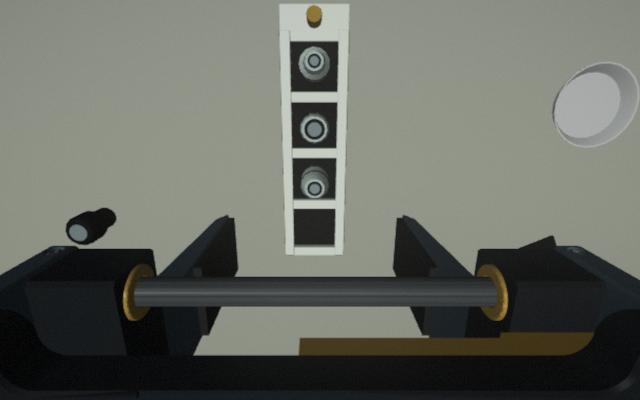

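Emit:
servo_tool --pt "-0.018 0.02 0 0 0 -0.008 91" --pt "-0.038 0.044 0 0 0 -0.018 91" --pt "-0.059 0.069 0 0 0 -0.028 91" --pt "-0.081 0.095 0 0 0 -0.039 91" --pt "-0.104 0.121 0 0 0 -0.05 91" --pt "-0.127 0.148 0 0 0 -0.061 91" --pt "-0.15 0.175 0 0 0 -0.072 91" --pt "-0.173 0.202 0 0 0 -0.083 91"

```text
t: 31.87
position: [0.4814, -0.0911, 0.1798]
eef_rot: [[0.632, 0.775, 0.006], [0.775, -0.632, 0.004], [0.007, 0.002, -1.0]]
wrist_force: [1.3, -0.1, 0.3]
width: 0.0912
```

```bash
python3 - <<'E'
from h import *
go((0.4675,-0.273,0.18),61)
E
```

```text
shift [-0.1498  0.1043 -0.001 ] turn [ 0.001  -0.0021 -0.0567] t 31.87 pos [ 0.4814 -0.0911  0.1798] w 0.0912 F [ 1.3 -0.1  0.3] j6 0.47
```

Emit:
servo_tool --pt "-0.025 0.0175 -0.001 0.001 -0.002 -0.01 91" --pt "-0.05 0.035 -0.001 0.001 -0.002 -0.02 91" --pt "-0.075 0.052 -0.001 0.001 -0.002 -0.03 91" --pt "-0.1 0.07 -0.001 0.001 -0.002 -0.04 91" --pt "-0.125 0.087 -0.001 0.001 -0.002 -0.05 91" --pt "-0.143 0.1 -0.001 0.001 -0.002 -0.0565 91" --pt "-0.1498 0.104 -0.001 0.001 -0.002 -0.0565 91" --pt "-0.1498 0.104 -0.001 0.001 -0.002 -0.0565 91"

```text
t: 32.53
position: [0.4665, -0.2741, 0.1789]
eef_rot: [[0.488, 0.873, -0.001], [0.873, -0.488, 0.001], [0.0, -0.002, -1.0]]
wrist_force: [-0.5, 0.0, 0.4]
width: 0.0913
```

Emit:
servo_tool --pt "0 0 0 0 0 0 91" --pt "0 0 0 0 0 0 91"

```text
t: 32.7
position: [0.4661, -0.2728, 0.1783]
eef_rot: [[0.488, 0.873, -0.003], [0.873, -0.488, 0.003], [0.001, -0.004, -1.0]]
wrist_force: [-0.0, -0.0, 0.3]
width: 0.0909
```

```bash
python3 - <<'E'
from h import *
look('w20',('obj_a',))
go((0.4675,-0.273,0.0215),61)
E
```

```text
[ 0.4661 -0.2728  0.1783] qd 0.011
obj_a 0.94 [304. 166.  28.  34.] [ 0.47  -0.268  0.061] [0.007 0.076] [ 460.8 -281. ] [47.1 27.4] 52.7
shift [0.0002 0.0014 0.1573] turn [-0.0008 -0.0002 -0.0008] t 32.8 pos [ 0.4665 -0.2728  0.1788] w 0.0913 F [-0.7  0.7  1. ] j6 -0.04
```

View pics/w20.png

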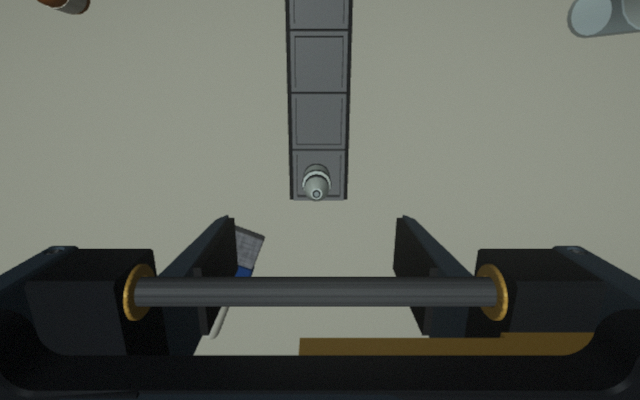

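```bash
python3 - <<'E'
from h import *
s=readout.get_state()
z=np.load('w20.npz'); im,d=z['im'],z['d']; p={k:z[k] for k in('vfov','cx','cy','rvec','tvec')}
tip=ray((317,194.5),p,0.076); print(tip)
W=cloud(d,p); R=np.array(s['eef_rot'])
for q in ((262,235),(255,240),(248,250),(245,268),(240,230),(220,320)): 
    w=W[q[1],q[0]]; print(q,w.round(3),'rel tool',((w-np.array([0.467,-0.2735,0.02]))@R).round(3),im[q[1],q[0]])
# in the top view
t=np.load('top0.npz'); pt=cams.camera_params('top'); Wt=cloud(t['d'],pt)
for q in ((418,277),(432,293),(420,285),(450,315)):
    w=Wt[q[1],q[0]]; print('top',q,w.round(3),((w-np.array([0.467,-0.2735,0.02]))@R).round(3))
E
```

```text
[ 0.46680089 -0.27473755  0.076     ]
(262, 235) [ 0.377 -0.306  0.004] rel tool [-0.072 -0.063  0.016] [79 84 80]
(255, 240) [ 0.372 -0.303  0.017] rel tool [-0.072 -0.068  0.003] [97 94 90]
(248, 250) [ 0.359 -0.31   0.018] rel tool [-0.084 -0.077  0.003] [96 93 88]
(245, 268) [ 0.343 -0.327  0.016] rel tool [-0.107 -0.082  0.004] [68 42 26]
(240, 230) [ 0.362 -0.286  0.012] rel tool [-0.062 -0.086  0.008] [56 57 54]
(220, 320) [ 0.28  -0.371  0.018] rel tool [-0.177 -0.116  0.002] [106 114 110]
top (418, 277) [ 0.358 -0.299  0.018] [-0.075 -0.083  0.002]
top (432, 293) [ 0.319 -0.331  0.02 ] [-0.123 -0.101  0.001]
top (420, 285) [ 0.338 -0.303  0.019] [-0.088 -0.098  0.001]
top (450, 315) [ 0.266 -0.373  0.017] [-0.185 -0.127  0.003]
```

```bash
python3 - <<'E'
from h import *
go((0.4666,-0.2746,0.0215),61)
E
```

```text
shift [-0.0017  0.0014  0.1573] turn [-0.0008 -0.0002 -0.0008] t 32.8 pos [ 0.4665 -0.2728  0.1788] w 0.0913 F [-0.7  0.7  1. ] j6 -0.04
```

Emit:
servo_tool --pt "-0.001 0.001 0.02 -0.0008 0 0 91" --pt "-0.0015 0.001 0.045 -0.0008 0 0 91" --pt "-0.0015 0.001 0.075 -0.0008 0 0 91" --pt "-0.0015 0.001 0.105 -0.0008 0 0 91" --pt "-0.0015 0.001 0.128 -0.0008 0 0 91" --pt "-0.0015 0.001 0.143 -0.0008 0 0 91" --pt "-0.0015 0.001 0.15 -0.0008 0 0 91" --pt "-0.0015 0.001 0.152 -0.0008 0 0 91"

```text
t: 33.47
position: [0.4659, -0.2731, 0.0257]
eef_rot: [[0.486, 0.874, -0.002], [0.874, -0.486, 0.002], [0.001, -0.002, -1.0]]
wrist_force: [0.6, 0.0, 0.6]
width: 0.0909
```

Emit:
servo_tool --pt "0 0 0.002 0 0 0 91" --pt "0 0 0.003 0 0 0 91" --pt "0 0 0.003 0 0 0 91"

```text
t: 33.72
position: [0.4665, -0.2732, 0.0236]
eef_rot: [[0.486, 0.874, -0.0], [0.874, -0.486, 0.001], [0.001, -0.001, -1.0]]
wrist_force: [0.2, 0.3, 0.5]
width: 0.0911
```

```bash
python3 - <<'E'
from h import *
go((0.4667,-0.2746,0.0215),61)
E
```

```text
shift [-0.0011  0.0008  0.002 ] turn [-0.0002 -0.0003 -0.0004] t 33.72 pos [ 0.4665 -0.2732  0.0236] w 0.0911 F [0.2 0.3 0.5] j6 -0.05
```

Emit:
servo_tool --pt "-0.001 0.0008 0.001 0 0 0 80" --pt "-0.001 0.0008 0.002 0 0 0 65" --pt "-0.001 0.0008 0.002 0 0 0 50" --pt "-0.001 0.0008 0.002 0 0 0 42" --pt "-0.001 0.0008 0.002 0 0 0 34" --pt "-0.001 0.0008 0.002 0 0 0 28" --pt "-0.001 0.0008 0.002 0 0 0 22" --pt "-0.001 0.0008 0.002 0 0 0 20"

```text
t: 34.38
position: [0.4667, -0.2745, 0.0216]
eef_rot: [[0.486, 0.874, -0.0], [0.874, -0.486, 0.001], [0.001, -0.001, -1.0]]
wrist_force: [0.7, -0.1, 0.4]
width: 0.0406
```

Emit:
servo_tool --pt "0 0 0 0 0 0 20" --pt "0 0 0 0 0 0 20" --pt "0 0 0 0 0 0 20" --pt "0 0 0 0 0 0 20" --pt "0 0 0 0 0 0 20"

```text
t: 34.8
position: [0.4666, -0.2744, 0.0215]
eef_rot: [[0.486, 0.874, -0.001], [0.874, -0.486, 0.001], [0.001, -0.001, -1.0]]
wrist_force: [-0.4, -0.0, 1.3]
width: 0.0268
```

Emit:
servo_tool --pt "0 0 -0.003 0 0 0 20" --pt "0 0 -0.008 0 0 0 20" --pt "0 0 -0.015 0 0 0 20" --pt "0 0 -0.025 0 0 0 20" --pt "0 0 -0.04 0 0 0 20" --pt "0 0 -0.05 0 0 0 20" --pt "0 0 -0.055 0 0 0 20" --pt "0 0 -0.055 0 0 0 20"

```text
t: 35.47
position: [0.4675, -0.2751, 0.0783]
eef_rot: [[0.486, 0.874, 0.002], [0.874, -0.486, -0.001], [0.001, 0.002, -1.0]]
wrist_force: [-0.4, 0.0, -1.5]
width: 0.0266
```

```bash
python3 - <<'E'
from h import *
held('w21')
go((0.457,0.1423,0.17),35.7)
E
```

```text
[ 0.4675 -0.2751  0.0783] qd 0.027
205 [-0. -5. 71.] [-0.  1. 70.] [-1.  7. 72.]
214 [13. -4. 14.] [14.  1. 10.] [-8.  7. 71.]
223 [14. -4. -2.] [14.  1. -3.] [14.  5. -1.]
232 [ 14.  -4. -14.] [ 14.   1. -15.] [ 14.   5. -15.]
241 [ 13.  -3. -24.] [ 13.   1. -25.] [ 13.   5. -24.]
250 [ 11.  -3. -30.] [ 12.   1. -32.] [ 11.   4. -31.]
259 [ 11.  -3. -38.] [ 12.   1. -40.] [ 11.   4. -39.]
268 [  9.  -3. -43.] [ 10.   1. -44.] [  9.   4. -44.]
shift [ 0.3597 -0.2113 -0.0926] turn [ 1.000e-04 -3.000e-04  1.402e-01] t 35.52 pos [ 0.4669 -0.2747  0.0773] w 0.0267 F [-0.3  0.8 -1.5] j6 -0.05
```

View pics/w21z.png

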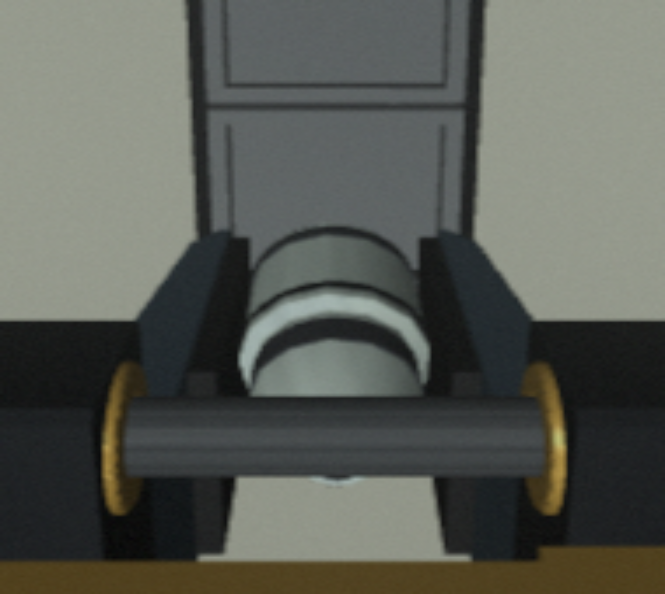

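Emit:
servo_tool --pt "0 0 -0.015 0 0 0 20" --pt "0.008 -0.004 -0.035 0 0 0.004 20" --pt "0.024 -0.014 -0.06 0 0 0.01 20" --pt "0.05 -0.029 -0.08 0 0 0.021 20" --pt "0.08 -0.047 -0.092 0 0 0.034 20" --pt "0.11 -0.065 -0.093 0 0 0.046 20" --pt "0.14 -0.082 -0.093 0 0 0.057 20" --pt "0.17 -0.1 -0.093 0 0 0.068 20"

```text
t: 36.18
position: [0.4614, -0.0761, 0.17]
eef_rot: [[0.662, 0.75, 0.0], [0.75, -0.662, 0.001], [0.001, -0.0, -1.0]]
wrist_force: [1.1, -0.0, -1.1]
width: 0.0268
```

```bash
python3 - <<'E'
from h import *
go((0.456,0.1415,0.17),35.7)
E
```

```text
shift [ 0.1595 -0.1481  0.0002] turn [-0.0001 -0.0002  0.0714] t 36.18 pos [ 0.4614 -0.0761  0.17  ] w 0.0268 F [ 1.1 -0.  -1.1] j6 0.53
```

Emit:
servo_tool --pt "0.023 -0.021 0 0 0 0.01 20" --pt "0.046 -0.043 0 0 0 0.02 20" --pt "0.07 -0.065 0 0 0 0.031 20" --pt "0.094 -0.087 0 0 0 0.042 20" --pt "0.118 -0.11 0 0 0 0.053 20" --pt "0.14 -0.13 0 0 0 0.063 20" --pt "0.155 -0.144 0 0 0 0.07 20" --pt "0.1595 -0.148 0 0 0 0.0714 20"

```text
t: 36.85
position: [0.4555, 0.1441, 0.1695]
eef_rot: [[0.811, 0.586, -0.001], [0.586, -0.811, 0.001], [0.0, -0.002, -1.0]]
wrist_force: [0.4, -0.4, -1.2]
width: 0.0269
```

Emit:
servo_tool --pt "0 0 0 0 0 0 20" --pt "0 0 0 0 0 0 20"

```text
t: 37.02
position: [0.4549, 0.1438, 0.1688]
eef_rot: [[0.81, 0.587, -0.003], [0.587, -0.81, 0.0], [-0.002, -0.002, -1.0]]
wrist_force: [-0.6, -0.3, -1.6]
width: 0.0268
```

```bash
python3 - <<'E'
from h import *
look('w22',())
go((0.456,0.1415,0.03),35.7)
E
```

```text
[0.4549 0.1438 0.1688] qd 0.024
shift [-0.      0.0022  0.1389] turn [-0.0005  0.0005  0.0009] t 37.07 pos [0.455  0.1433 0.1689] w 0.0266 F [-0.3 -0.3 -1.2] j6 1.22
```

View pics/w22.png

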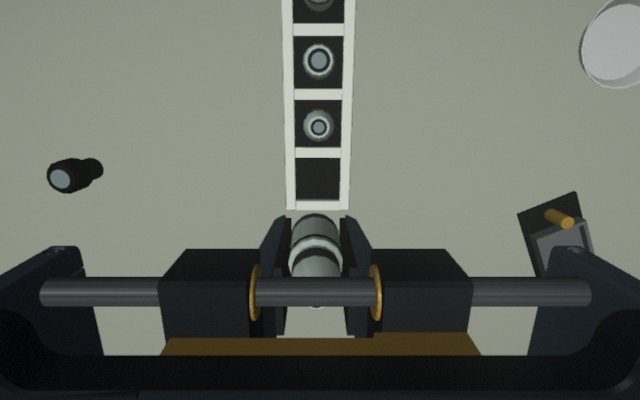

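Emit:
servo_tool --pt "0 0.001 0.015 0 0 0 20" --pt "0.0005 0.002 0.035 0 0 0 20" --pt "0.0005 0.002 0.06 0 0 0 20" --pt "0.0005 0.002 0.085 0 0 0 20" --pt "0.0005 0.002 0.11 0 0 0 20" --pt "0.0005 0.002 0.127 0 0 0 20" --pt "0.0005 0.002 0.136 0 0 0 20" --pt "0.0005 0.002 0.138 0 0 0 20"

```text
t: 37.73
position: [0.4554, 0.1406, 0.0295]
eef_rot: [[0.811, 0.585, -0.006], [0.585, -0.811, -0.001], [-0.005, -0.003, -1.0]]
wrist_force: [-0.7, 0.5, -1.4]
width: 0.0273
```

Emit:
servo_tool --pt "0 0 0.001 0 0 0 20" --pt "0 0 0.002 0 0 0 20" --pt "0 0 0.002 0 0 0 20"

```text
t: 37.98
position: [0.4561, 0.1405, 0.0283]
eef_rot: [[0.812, 0.584, -0.004], [0.584, -0.812, -0.0], [-0.003, -0.002, -1.0]]
wrist_force: [0.1, 0.5, -1.6]
width: 0.0268
```

```bash
python3 - <<'E'
from h import *
look('w23',())
go((0.456,0.1415,0.0225),35.7)
E
```

```text
[0.4561 0.1405 0.0283] qd 0.006
shift [ 0.0005 -0.0007  0.0059] turn [-0.0006  0.001   0.0003] t 38.03 pos [0.4561 0.1406 0.0284] w 0.027 F [-0.5  0.6 -1.8] j6 1.22
```

View pics/w23.png

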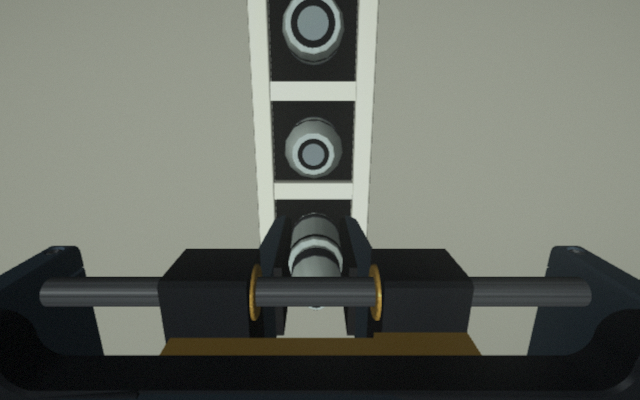

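Emit:
servo_tool --pt "0 0 0.001 0 0.0005 0 20" --pt "0.0005 -0.0005 0.002 0 0.001 0 20" --pt "0.0005 -0.0005 0.0032 0 0.001 0 20" --pt "0.0005 -0.0005 0.0044 0 0.001 0 20" --pt "0.0005 -0.0005 0.0052 0 0.001 0 20" --pt "0.0005 -0.0005 0.0056 0 0.001 0 20" --pt "0.0005 -0.0005 0.0056 0 0.001 0 20"

```text
t: 38.62
position: [0.4561, 0.1413, 0.0226]
eef_rot: [[0.811, 0.584, -0.001], [0.584, -0.811, 0.001], [-0.0, -0.002, -1.0]]
wrist_force: [-0.5, -0.6, -1.1]
width: 0.027
```

Emit:
servo_tool --pt "0 0 0.0003 0 0 0 20" --pt "0 0 0.0006 0 0 0 20" --pt "0 0 0.0006 0 0 0 20"

```text
t: 38.87
position: [0.4562, 0.1414, 0.0224]
eef_rot: [[0.811, 0.584, -0.001], [0.584, -0.811, 0.002], [-0.0, -0.002, -1.0]]
wrist_force: [-1.6, -0.3, 3.8]
width: 0.0268
```

Emit:
servo_tool --pt "0 0 0 0 0 0 28" --pt "0 0 0 0 0 0 32" --pt "0 0 0 0 0 0 40" --pt "0 0 0 0 0 0 55" --pt "0 0 0 0 0 0 75" --pt "0 0 0 0 0 0 91" --pt "0 0 0 0 0 0 91" --pt "0 0 0 0 0 0 91"

```text
t: 39.53
position: [0.4562, 0.1414, 0.0224]
eef_rot: [[0.811, 0.584, -0.001], [0.584, -0.811, 0.002], [-0.0, -0.002, -1.0]]
wrist_force: [0.4, 0.2, -0.8]
width: 0.0688
```

Emit:
servo_tool --pt "0 0 0 0 0 0 91" --pt "0 0 -0.005 0 0 0 91" --pt "0 0 -0.02 0 0 0 91" --pt "0 0 -0.045 0 0 0 91" --pt "0 0 -0.075 0 0 0 91" --pt "0 0 -0.105 0 0 0 91" --pt "0 0 -0.135 0 0 0 91" --pt "-0.02 0 -0.165 0 0 0 91"

```text
t: 40.2
position: [0.4425, 0.1306, 0.1895]
eef_rot: [[0.811, 0.585, 0.003], [0.585, -0.811, 0.003], [0.004, -0.001, -1.0]]
wrist_force: [0.3, 0.4, 0.9]
width: 0.0906
```

Emit:
servo_tool --pt "-0.01 0 -0.02 0 0 0 91" --pt "-0.02 0 -0.04 0 0 0 91" --pt "-0.03 0 -0.06 0 0 0 91" --pt "-0.03 0 -0.06 0 0 0 91" --pt "-0.03 0 -0.06 0 0 0 91" --pt "-0.03 0 -0.06 0 0 0 91"

```text
t: 40.7
position: [0.4177, 0.1129, 0.2487]
eef_rot: [[0.811, 0.585, 0.002], [0.585, -0.811, 0.003], [0.003, -0.001, -1.0]]
wrist_force: [0.5, 0.1, -0.0]
width: 0.0909
```

```bash
python3 - <<'E'
from h import *
look('w24',('obj_a',))
im,d=cams.get_image('scene'); cv2.imwrite('pics/scene_end.png',im)
x,y,w,h=(180,150,310,90); cv2.imwrite('pics/scene_end_z.png',cv2.resize(im[y:y+h,x:x+w],None,fx=2.5,fy=2.5,interpolation=cv2.INTER_CUBIC))
print(readout.get_state()['t'])
E
```

```text
[0.4177 0.1129 0.2487] qd 0.018
obj_a 0.78 [302. 113.  28.  26.] [0.459 0.143 0.066] [0.009 0.078] [457.1 141.5] [27.2 29.9] 35.2
obj_a 0.63 [300.  61.  26.  25.] [0.501 0.173 0.053] [0.016 0.056] [503.1 174. ] [31.  27.6] 35.2
40.85
```

View pics/w24.png

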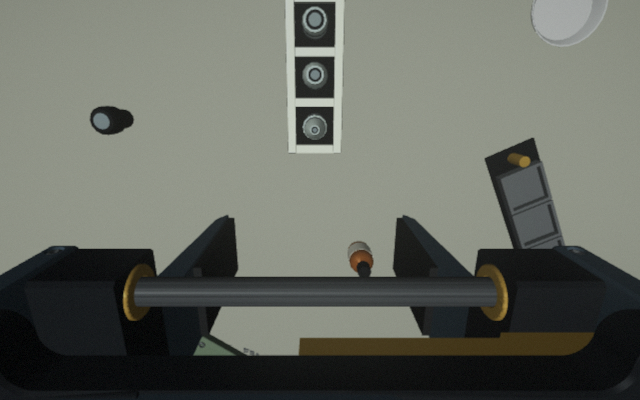

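View pics/scene_end_z.png

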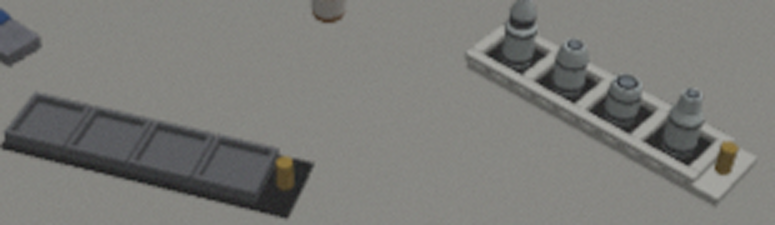

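```bash
python3 -c "
from bench import ticket; print(ticket.close_job())"
```

```text
the job is handed in; nothing more can be done
None
```

All four objectives are in the storage block in the tray's order, counted from the brass post: c, a, b, d. I handed the job in at about 41 s.

**Last checks:**
- The scene and wrist pictures show all four upright, nose up, each centred in its own well, with the tray empty.
- Measured tops fit objectives standing on the 9 mm well floor: about 67, 46, 56 and 78 mm, against 66, 45, 55 and 77 mm expected. Each height was taken just after that objective was placed.
- I lowered each objective until the wrist force showed light floor contact (3–5 N) before opening the jaws. The gripper was clear of everything at the end.

**What disagreed:** the depth images put the fingertips at the reported TCP height, not the stated 25 mm ahead of it. This had two effects:
- obj_c was gripped by its shoulder, at an opening of 22.7 mm, and not on the lower 30 mm of barrel as asked. It was still carried and set down upright.
- The first grasp at obj_a closed on nothing and left it unmoved. I then went about 23 mm lower and gripped a, b and d on the barrel, at an opening of about 27 mm.

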